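# Return the stirring-lid tins to their drip trays in the paint mixing room

## Robot

A 6-joint arm with a two-finger parallel gripper is mounted at the origin on the work surface. World frame = base frame: x ahead of the robot, y to its left, z up, the work surface at z = 0. Lengths are in m, angles in rad, forces in N, time in s.
With the tool pointing down it reaches from about 0.275 to 1 m from the base axis. Payload 8.4 kg.
Tool frame: the origin (TCP) lies midway between the tips of the shut fingers; the grasp point (between the pads) lies 19 mm behind it (arm.pinch_z is the distance from the TCP to the grasp point, in m); x points along the fingers, y is the direction in which the jaws open and shut, and the axes are right-handed (so a half turn about x gives the same grasp; the last joint's range is limited). The gripper opens to 85 mm and grips with 20 to 120 N. Pads are 22 mm wide; open, the fingers measure 114 mm over their backs; the gripper's body (76 mm by 85 mm) begins 54 mm behind the grasp point. The pads swing forward as they close: fully open they stand 13 mm farther back than shut.
Start: joints at [-1.241, 0.353, 1.633, -0, 1.155, -0.002], TCP at [0.204, -0.591, 0.231] pointing down, gripper open.
Joint ranges: [-2.63, 2.63], [-0.92, 2.1], [0.06, 2.66], [-1.3, 4.44], [0, 2.69], [-3.02, 3.02]. Speed limits (rad/s): [2.22, 2.22, 2.79, 3.14, 3.14, 3.14].

## Interface

Orientations are given as a rotation vector (axis times angle).
In Python, from station import arm gives the robot as it stands.
- The arm moves only by the shell command python3 -m crank 'ROWS' [FORCE]. ROWS is JSON, a list of rows, each an object of numbers: "claw": the closure, from -1 (fully open) to 1 (shut); "dx", "dy", "dz": the shift along the tool's x, y, z in m; "yaw": the turn about the tool's x in rad. In form: [{"claw": .., "dx": .., "dy": .., "dz": .., "yaw": ..}, ...]. A call has 1 to 12 rows; each row is the pose to reach, as a shift and turn from the pose measured when the call began, along the tool's axes at that moment; what a row does not reach only later rows make up. A row lasts 1/12 s, in which the tool goes at most 41.7 mm and 7.16 degrees, less where a joint would pass 70% of its speed; a pose out of reach is approached as far as the arm can. A call with a gripper value outside its range is refused whole. The fingers move at their own pace and stop on an object; FORCE is the grip in N (left out, the last holds). Time passes only in rows, so rows that repeat a pose let the fingers close. It gives the time, the measured TCP pose, the force and the opening at its end, in the units of the state.
- arm.get_state(): the state, without advancing time (a new reading comes with each control period).
- arm.grab_frame(name): name is "scene" or "side" or "wrist"; returns a dict with "image" (384x512x3 uint8, red, green, blue), "fovy" (degrees; the focal length in pixels is half the picture's height over the tangent of half this angle, whatever the lens; pixels are square), "cx", "cy" (the principal point, pixels), "distortion" ([k1, k2, p1, p2, k3] as OpenCV has them; the pictures are not rectified), "position" and "orientation" of the camera in the world. Camera axes: x right, y down, z forward; pixel columns grow to the right and rows downward; lengths in m; the calibration is good to about 2 mm. A picture is of the moment at which its call begins. There is no depth.
- arm.close_job(): hands the job in, once; it reports no verdict.
The state is a dict: "time_s": time; "joints": joint angles; "joint_velocities": joint speeds; "effort": joint torques, N m; "tool_pos": TCP position; "tool_rot": TCP orientation; "force": force on the tool from outside, world axes, zero at the start; "moment": the same for the moment, N m; "gripper_width": opening from 0.0 (shut) to 1.0 (fully open).
Only numpy, scipy, OpenCV 4.12 (cv2) and the standard library are available. Lean on these libraries where they do the work, as an engineer would, in place of code of your own. Each camera call takes 0.05 s, during which the arm holds its last target.

## Task

Pick out the four paint tins with black stirring lids and put each one back in the empty drip tray of its own shape and size: big round, small round, square and oblong. Keep them upright, set each down gently (not dropped) so that it stands flat on the tray's floor inside the rim, and let go. Leave the two plain-lidded tins where they stand.

Things in the scene. Friction and masses are not known exactly. Their poses are not given: they have to be found in the camera images.
- big_round_tin: The big round steel tin: 84 mm diameter, lid top 80 mm above the underside, knob top at 114 mm; flush black lid, a flat 20 mm wide spout beak standing 14 mm out at -x (6 mm thick, at lid height), and on the axis a round black knob 24 mm in diameter, 34 mm tall above the lid: grip it from above, any yaw. Loose, upright. Origin: centre of the underside. About 0.3 to 0.6 kg.
- small_round_tin: The small round steel tin: 56 mm diameter, lid top 62 mm above the underside, knob top at 96 mm; flush black lid, a flat 20 mm wide spout beak standing 14 mm out at -x (6 mm thick, at lid height), and on the axis a round black knob 24 mm in diameter, 34 mm tall above the lid: grip it from above, any yaw. Loose, upright. Origin: centre of the underside. About 0.14 to 0.28 kg.
- square_tin: The square steel tin: 64 x 64 mm (sides along its x and y), lid top 72 mm above the underside, knob top at 106 mm; flush black lid, a flat 20 mm wide spout beak standing 14 mm out at -x (6 mm thick, at lid height), and on the axis a round black knob 24 mm in diameter, 34 mm tall above the lid: grip it from above, any yaw. Loose, upright. Origin: centre of the underside. About 0.25 to 0.5 kg.
- oblong_tin: The oblong steel tin: 50 mm along its x, 92 mm along its y, lid top 68 mm above the underside, knob top at 102 mm; flush black lid, a flat 20 mm wide spout beak standing 14 mm out at -x (6 mm thick, at lid height), and on the axis a round black knob 24 mm in diameter, 34 mm tall above the lid: grip it from above, any yaw. Loose, upright. Origin: centre of the underside. About 0.24 to 0.48 kg.
- big_round_tray: Tray of the big round tin: round bare steel drip tray with a dark floor, fixed to the bench, 3 mm floor, upstanding rim 4 mm thick, rim top 9 mm above the bench, inside 102 mm in diameter (9 mm of play all round the tin). Origin: centre of the underside, on the bench; the tin stands on the floor 3 mm above it.
- small_round_tray: Tray of the small round tin: round bare steel drip tray with a dark floor, fixed to the bench, 3 mm floor, upstanding rim 4 mm thick, rim top 9 mm above the bench, inside 74 mm in diameter (9 mm of play all round the tin). Origin: centre of the underside, on the bench; the tin stands on the floor 3 mm above it.
- square_tray: Tray of the square tin: square bare steel drip tray with a dark floor, fixed to the bench, 3 mm floor, upstanding rim 4 mm thick, rim top 9 mm above the bench, inside 82 x 82 mm, sides along its x and y (9 mm of play all round the tin; the tin fits at any quarter turn). Origin: centre of the underside, on the bench; the tin stands on the floor 3 mm above it.
- oblong_tray: Tray of the oblong tin: oblong bare steel drip tray with a dark floor, fixed to the bench, 3 mm floor, upstanding rim 4 mm thick, rim top 9 mm above the bench, inside 68 mm along its x and 110 mm along its y (9 mm of play all round the tin; the tin fits either way round). Origin: centre of the underside, on the bench; the tin stands on the floor 3 mm above it.
- plain_round_tin: Bystander: round steel tin with a flat metal lid and no knob or beak, 56 mm diameter, 62 mm tall, loose. Origin: centre of the underside.
- plain_square_tin: Bystander: square steel tin with a flat metal lid and no knob or beak, 64 x 64 x 72 mm, loose. Origin: centre of the underside.

How it is judged:
By the outcome, as a careful person would: the job done as asked, in the order asked, and still so for the second after the job is handed in, with the robot touching nothing.
It also fails if it takes over 104 s, if anything falls off the work surface, if the arm or the gripper's body presses on something with over 40 N, if the wrist force passes 120 N, or if a joint passes its speed limit or range.

## Working session

There is one attempt and no reset: what is moved stays moved. The work goes in short steps, Python scripts to look and compute and a shell command to move; the robot and the scene stay as the last step left them, time stands still between calls to the robot, and variables do not carry over. Pictures are saved under pics/ and viewed, and the job is handed in when it is done.

```bash
ls; mkdir -p pics; python3 - <<'E'
from station import arm
import cv2
print(arm.get_state())
for n in("scene","side","wrist"):
    f=arm.grab_frame(n); cv2.imwrite(f"pics/a_{n}.png",f["image"][:,:,::-1])
    print(n,{k:v for k,v in f.items() if k!="image"})
E
```

```text
pics
{'time_s': 0.0, 'joints': array([-1.24140509e+00,  3.53652088e-01,  1.63414962e+00,  7.78237983e-06,
        1.15521557e+00, -2.38541661e-03]), 'joint_velocities': array([ 0.00015694,  0.00104064,  0.00037636,  0.00076848,  0.00149785,
       -0.00081122]), 'effort': array([ 2.33097191e-03, -6.05244756e+01, -3.42066979e+01,  1.04087678e-04,
        9.26919834e-03, -9.97257018e-06]), 'tool_pos': array([ 0.20342917, -0.59044734,  0.2305526 ]), 'tool_rot': array([ 2.04202906,  0.3433829 , -2.0424947 ]), 'force': array([0.40604374, 0.0061489 , 0.95174472]), 'moment': array([ 0.00906746, -0.00594812,  0.02757507]), 'gripper_width': 0.9976017686481145}
scene {'fovy': 45.23967392373436, 'cx': 255.46944863452777, 'cy': 198.88859682030088, 'distortion': array([-0.08154473,  0.        ,  0.        ,  0.        ,  0.        ]), 'position': array([1.14105147, 0.76387493, 0.75500022]), 'orientation': array([-0.8416122 , -2.41197831,  1.22222818])}
side {'fovy': 54.69683914726097, 'cx': 257.9171660087725, 'cy': 189.2862613921841, 'distortion': array([-0.03626577,  0.        ,  0.        ,  0.        ,  0.        ]), 'position': array([0.1519363 , 0.83441235, 0.55342109]), 'orientation': array([-0.50616087,  2.4859171 , -1.48427463])}
wrist {'fovy': 61.969511881175016, 'cx': 251.5867885311716, 'cy': 187.09474649528804, 'distortion': array([-0.09044242,  0.        ,  0.        ,  0.        ,  0.        ]), 'position': array([ 0.27062367, -0.56724565,  0.37369026]), 'orientation': array([ 2.36157074, -1.68595538, -0.24322697])}
```

View pics/a_scene.png

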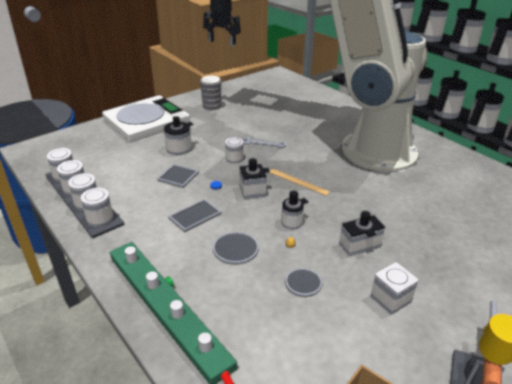

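View pics/a_side.png

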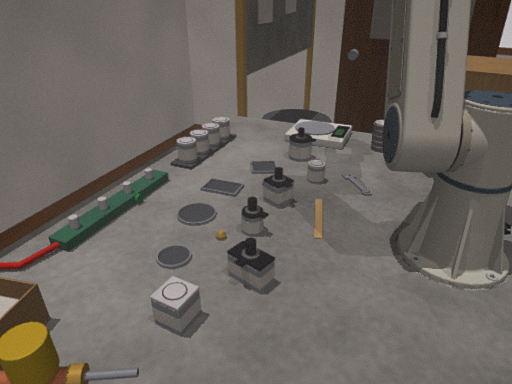

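View pics/a_wrist.png

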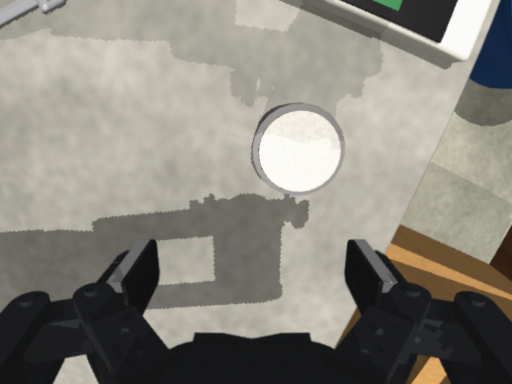

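The scene picture shows everything: the black-lidded tins are at about (178,135), (292,210), (254,178) and (361,232). The trays are at (235,248), (303,282), (178,176) and (195,215), and the plain tins at (395,286) and (234,150). Next I'll measure at higher zoom.

```bash
cat > h.py <<'E'
import numpy as np, cv2
from scipy.spatial.transform import Rotation as R
from station import arm
def K(f):
    h,w=f["image"].shape[:2]; fl=h/2/np.tan(np.radians(f["fovy"])/2)
    return np.array([[fl,0,f["cx"]],[0,fl,f["cy"]],[0,0,1.]])
def p2w(f,px,z):
    px=np.array(px,float).reshape(-1,1,2)
    n=cv2.undistortPoints(px,K(f),f["distortion"]).reshape(-1,2)
    d=np.c_[n,np.ones(len(n))]@R.from_rotvec(f["orientation"]).as_matrix().T
    o=np.array(f["position"]); t=(z-o[2])/d[:,2]
    return o+d*t[:,None]
def w2p(f,P):
    m=R.from_rotvec(f["orientation"]).as_matrix().T
    rv=cv2.Rodrigues(m)[0]; tv=-m@np.array(f["position"])
    return cv2.projectPoints(np.array(P,float).reshape(-1,1,3),rv,tv,K(f),f["distortion"])[0].reshape(-1,2)
def topdown(f,x0,x1,y0,y1,z,s=1000):
    # rows: x decreasing down ; cols: y decreasing right
    xs=np.arange(x1,x0,-1/s); ys=np.arange(y1,y0,-1/s)
    X,Y=np.meshgrid(xs,ys,indexing='ij')
    p=w2p(f,np.stack([X,Y,np.full_like(X,z)],-1)).reshape(X.shape+(2,)).astype(np.float32)
    return cv2.remap(f["image"],p[...,0],p[...,1],cv2.INTER_CUBIC)
E
python3 - <<'E'
from h import *
import pickle
F={n:arm.grab_frame(n) for n in("scene","side")}
pickle.dump(F,open("F0.pkl","wb"))
f=F["scene"]
for nm,px,z in [("big tin knob",(178,122),.114),("small knob",(294,197),.096),("sq knob",(253,163),.106),("ob knob",(364,216),.102),("bigtray",(235,248),.003),("smalltray",(303,282),.003),("sqtray",(178,176),.003),("obtray",(195,215),.003),("plsq",(398,275),.072),("plrd",(234,143),.062)]:
    print(nm,p2w(f,[px],z)[0].round(3))
im=f["image"][90:310,90:440,::-1]
cv2.imwrite("pics/b1.png",cv2.resize(im,None,fx=2.28,fy=2.28,interpolation=cv2.INTER_CUBIC))
im=F["side"]["image"][110:330,130:380,::-1]
cv2.imwrite("pics/b2.png",cv2.resize(im,None,fx=2.7,fy=2.7,interpolation=cv2.INTER_CUBIC))
E
```

```text
big tin knob [ 0.522 -0.379  0.114]
small knob [0.491 0.114 0.096]
sq knob [ 0.482 -0.059  0.106]
ob knob [0.42  0.275 0.102]
bigtray [0.655 0.09  0.003]
smalltray [0.603 0.274 0.003]
sqtray [ 0.599 -0.269  0.003]
obtray [ 0.661 -0.079  0.003]
plsq [0.484 0.428 0.072]
plrd [ 0.41  -0.242  0.062]
```

View pics/b1.png

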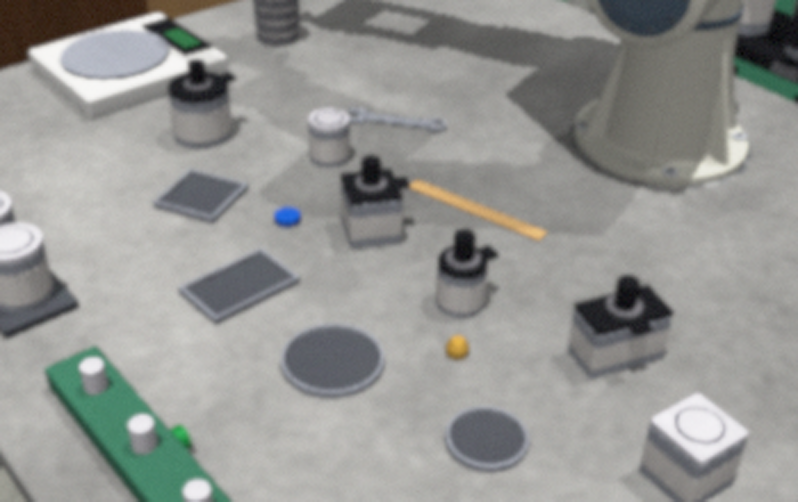

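View pics/b2.png

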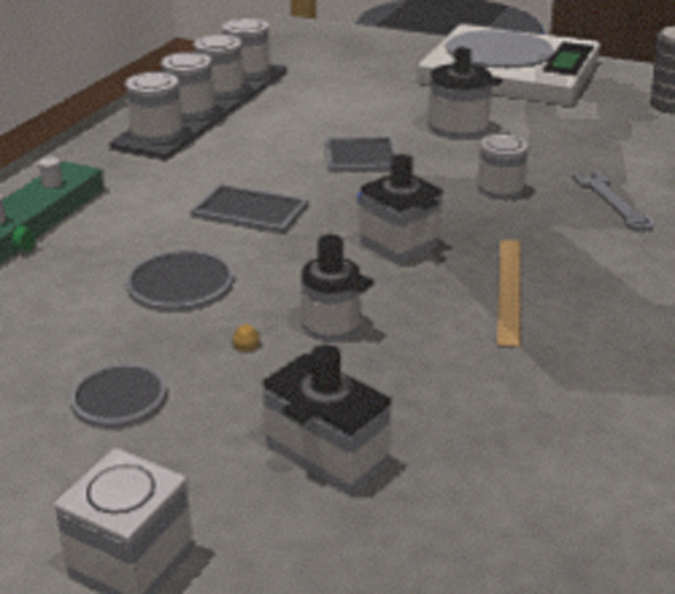

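```bash
cat > m.py <<'E'
from h import *
import pickle
F=pickle.load(open("F0.pkl","rb"))
T={"big":(.655,.09,.07),"small":(.603,.274,.06),"sq":(.599,-.269,.07),"ob":(.661,-.079,.08)}
out=[]
for n,f in F.items():
    for k,(x,y,r) in T.items():
        t=topdown(f,x-r,x+r,y-r,y+r,.003,1000)
        g=cv2.GaussianBlur(cv2.cvtColor(t,cv2.COLOR_RGB2GRAY),(5,5),0)
        th,_=cv2.threshold(g,0,255,cv2.THRESH_BINARY_INV+cv2.THRESH_OTSU)
        c0=g[g.shape[0]//2-15:g.shape[0]//2+15,g.shape[1]//2-15:g.shape[1]//2+15].mean(); c1=np.median(g[:8])
        b=(g<(c0+c1)/2).astype(np.uint8)
        lab=cv2.connectedComponents(b)[1]; b=(lab==lab[b.shape[0]//2,b.shape[1]//2]).astype(np.uint8)
        cs=max(cv2.findContours(b,cv2.RETR_EXTERNAL,cv2.CHAIN_APPROX_NONE)[0],key=cv2.contourArea)
        rc=cv2.minAreaRect(cs); m=cv2.moments(cs); cu,cv=m["m10"]/m["m00"],m["m01"]/m["m00"]
        # long side dir
        bx=cv2.boxPoints(rc); e=max([bx[1]-bx[0],bx[2]-bx[1]],key=np.linalg.norm)
        ang=np.degrees(np.arctan2(-e[0],-e[1])) # world dir: x=-v,y=-u
        print(n,k,"ctr",round(x+r-cv/1000,4),round(y+r-cu/1000,4),"size",np.round(rc[1],0),"long dir",round(ang%180,1))
        v=cv2.cvtColor(t,cv2.COLOR_RGB2BGR); cv2.drawContours(v,[cs],-1,(0,0,255),1); out.append(cv2.resize(v,(190,190)))
cv2.imwrite("pics/c1.png",np.vstack([np.hstack(out[:4]),np.hstack(out[4:])]))
tin={"big":(.522,-.379,.080,.114),"small":(.491,.114,.062,.096),"sq":(.482,-.059,.072,.106),"ob":(.42,.275,.068,.102)}
out=[]
for n,f in F.items():
    for k,(x,y,zl,zk) in tin.items():
        t=topdown(f,x-.08,x+.08,y-.08,y+.08,zl,1000)
        v=cv2.resize(cv2.cvtColor(t,cv2.COLOR_RGB2BGR),(192,192))
        for i in range(0,192,24): v[i,::4]=(0,255,255);v[::4,i]=(0,255,255)
        out.append(v)
cv2.imwrite("pics/c2.png",np.vstack([np.hstack(out[:4]),np.hstack(out[4:])]))
E
python3 m.py
```

```text
scene big ctr 0.6541 0.0895 size [113. 102.] long dir 53.1
scene small ctr 0.6001 0.2712 size [73. 72.] long dir 0.0
scene sq ctr 0.5978 -0.2705 size [99. 97.] long dir 26.6
scene ob ctr 0.6616 -0.0795 size [123.  85.] long dir 1.6
side big ctr 0.6503 0.093 size [108. 119.] long dir 121.8
side small ctr 0.6058 0.2712 size [74. 72.] long dir 0.0
side sq ctr 0.5863 -0.2634 size [113. 145.] long dir 115.5
side ob ctr 0.6572 -0.0759 size [127.  90.] long dir 1.6
```

View pics/c1.png

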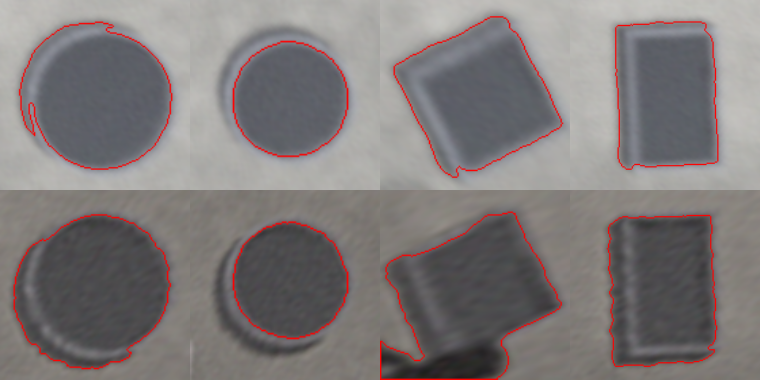

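View pics/c2.png

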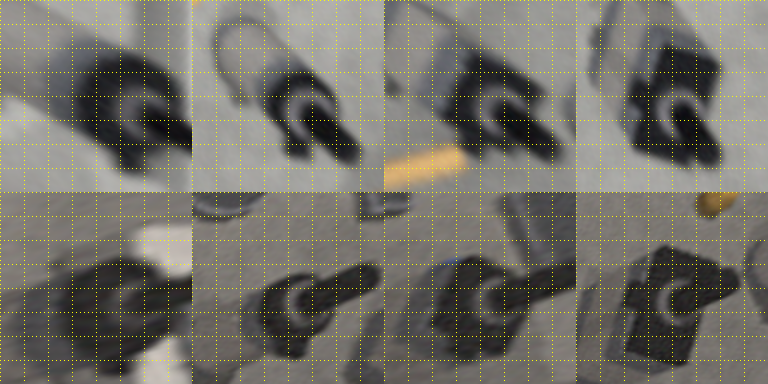

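Refined tin axes from the knob collars, agreeing in both views: big ≈ (.511,-.406), small ≈ (.482,.100), square ≈ (.472,-.073) and oblong ≈ (.410,.269). Now I'll set up the move calculator and find the first look pose.

```bash
cat >> h.py <<'E'
def st(): 
    s=arm.get_state(); return s,np.array(s["tool_pos"]),R.from_rotvec(s["tool_rot"])
def mv(x,y,z,yawdeg=None):
    """tool-axis shift; yawdeg = world angle of jaw (tool y) axis mod 180"""
    s,p,r=st(); d=r.inv().apply(np.array([x,y,z])-p)
    M=r.as_matrix(); a=np.degrees(np.arctan2(M[1,1],M[0,1]))
    print("t",round(s["time_s"],2),"tcp",p.round(4),"jaw ang",round(a,1),"down",M[:,0].round(3),"w",round(s["gripper_width"],3),"F",np.array(s["force"]).round(1),"j6",round(s["joints"][5],2))
    o="dx %.4f dy %.4f dz %.4f"%tuple(d)
    if yawdeg is not None:
        w=(yawdeg-a+90)%180-90; o+=" yaw %.3f (tool x down => %.3f)"%(np.radians(w),-np.radians(w))
    print(o)
E
python3 - <<'E'
from h import *
f=arm.grab_frame("wrist"); s,p,r=st()
print(w2p(f,[p,p+[0,0,-.1],p+[0,0,-.15]]).round(0)); print("optical axis on z=.08",p2w(f,[(256,192)],.08)-p)
print(r.as_matrix().round(3))
print(r.inv().as_matrix()@ R.from_rotvec(f["orientation"]).as_matrix(), r.inv().apply(f["position"]-p))
mv(.51-.0,-.406,.26,None)
E
```

```text
[[253. 244.]
 [252. 187.]
 [252. 172.]]
optical axis on z=.08 [[-0.01742652 -0.00971252 -0.15104373]]
[[-0.     0.326 -0.945]
 [ 0.    -0.945 -0.326]
 [-1.    -0.     0.   ]]
[[ 7.60020127e-04 -2.80162860e-01  9.59952183e-01]
 [ 9.99998911e-01 -1.00170995e-03 -1.08407611e-03]
 [ 1.26531152e-03  9.59951961e-01  2.80161794e-01]] [-0.14295319 -0.00033024 -0.07108786]
t 0.3 tcp [ 0.2035 -0.5908  0.231 ] jaw ang -71.0 down [-0.  0. -1.] w 1.003 F [-0.4 -0.2  0.9] j6 -0.0
dx -0.0289 dy -0.0749 dz -0.3499
```

```bash
r='{"claw":-1,"dx":-0.029,"dy":-0.075,"dz":-0.35}'; true; python3 -m crank '[{"claw":-1,"dx":-0.03,"dy":-0.009,"dz":-0.04},{"claw":-1,"dx":-0.03,"dy":-0.018,"dz":-0.08},{"claw":-1,"dx":-0.03,"dy":-0.027,"dz":-0.12},{"claw":-1,"dx":-0.03,"dy":-0.035,"dz":-0.16},{"claw":-1,"dx":-0.03,"dy":-0.043,"dz":-0.2},{"claw":-1,"dx":-0.03,"dy":-0.052,"dz":-0.24},{"claw":-1,"dx":-0.03,"dy":-0.06,"dz":-0.28},{"claw":-1,"dx":-0.03,"dy":-0.069,"dz":-0.32},{"claw":-1,"dx":-0.029,"dy":-0.075,"dz":-0.35},{"claw":-1,"dx":-0.029,"dy":-0.075,"dz":-0.35},{"claw":-1,"dx":-0.029,"dy":-0.075,"dz":-0.35}]' 40
cat > look.py <<'E'
import sys
from h import *
f=arm.grab_frame("wrist"); n=sys.argv[1]; cv2.imwrite(f"pics/{n}.png",f["image"][:,:,::-1])
import pickle; pickle.dump(f,open(f"{n}.pkl","wb")); mv(.5,0,.2,0)
E
python3 look.py w1
```

```text
t 0.35 tcp [ 0.2036 -0.5908  0.2311] jaw ang -71.0 down [-0.  0. -1.] w 1.0 F [-0.8  0.3 -0.8] j6 -0.0
dx 0.0313 dy -0.4620 dz -0.4727 yaw 1.239 (tool x down => -1.239)invalid input at $[0]: expected keys claw, dx, dy, dz, yaw
```

View pics/w1.png

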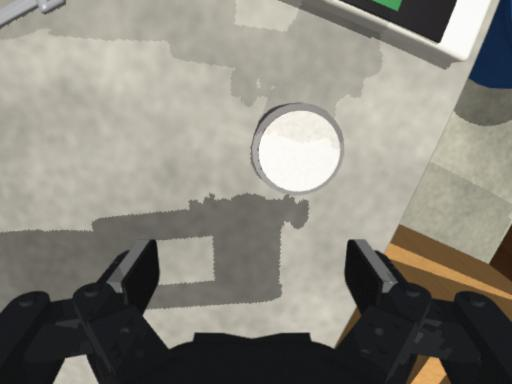

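The call was refused because every row needs all five keys, so the arm hasn't moved and the view is unchanged. I'll retype the rows in full.

```bash
python3 -m crank '[{"claw":-1,"dx":-0.03,"dy":-0.009,"dz":-0.04,"yaw":0},{"claw":-1,"dx":-0.03,"dy":-0.018,"dz":-0.08,"yaw":0},{"claw":-1,"dx":-0.03,"dy":-0.027,"dz":-0.12,"yaw":0},{"claw":-1,"dx":-0.03,"dy":-0.035,"dz":-0.16,"yaw":0},{"claw":-1,"dx":-0.03,"dy":-0.043,"dz":-0.2,"yaw":0},{"claw":-1,"dx":-0.03,"dy":-0.052,"dz":-0.24,"yaw":0},{"claw":-1,"dx":-0.03,"dy":-0.06,"dz":-0.28,"yaw":0},{"claw":-1,"dx":-0.03,"dy":-0.069,"dz":-0.32,"yaw":0},{"claw":-1,"dx":-0.029,"dy":-0.075,"dz":-0.35,"yaw":0},{"claw":-1,"dx":-0.029,"dy":-0.075,"dz":-0.35,"yaw":0},{"claw":-1,"dx":-0.029,"dy":-0.075,"dz":-0.35,"yaw":0}]' 40
python3 look.py w1
```

```text
time_s: 1.27
tool_pos: [0.5113, -0.4047, 0.2598]
tool_rot: [2.04, 0.345, -2.041]
force: [-0.8, -1.2, 0.6]
gripper_width: 1.0
t 1.32 tcp [ 0.5101 -0.4055  0.2598] jaw ang -70.9 down [-0.001  0.    -1.   ] w 1.002 F [-1.1 -0.5  0. ] j6 0.56
dx 0.0600 dy -0.3865 dz -0.1232 yaw 1.237 (tool x down => -1.237)
```

View pics/w1.png

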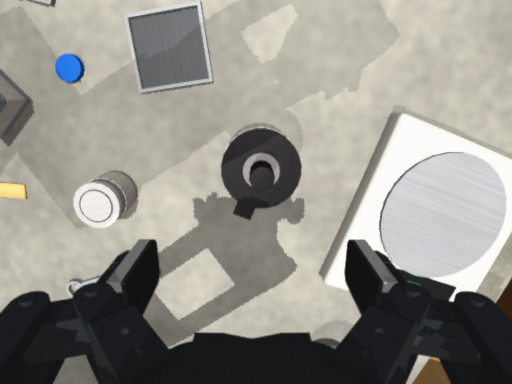

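The wrist view shows the big tin's lid centred at about (261,167) with its knob top at (261,177). The square tray's rim corners are at (126,15), (201,2), (213,83) and (141,94).

```bash
cat > tip.py <<'E'
from h import *
E
python3 - <<'E'
from h import *
import pickle
f=pickle.load(open("w1.pkl","rb"))
print(p2w(f,[(261,167)],.08),p2w(f,[(261,177)],.114))
c=p2w(f,[(126,15),(201,2),(213,83),(141,94)],.009); print(c.round(4),c.mean(0))
for i in range(4):
  e=c[(i+1)%4]-c[i]; print(np.hypot(*e[:2]).round(3),np.degrees(np.arctan2(e[1],e[0])).round(1)%90)
x,y=.5115,-.405
mv(x,y,.088)
E
```

```text
[[ 0.5127931  -0.41371209  0.08      ]] [[ 0.51071225 -0.41347482  0.114     ]]
[[ 0.6174 -0.2138  0.009 ]
 [ 0.6569 -0.2928  0.009 ]
 [ 0.5759 -0.3331  0.009 ]
 [ 0.5362 -0.2542  0.009 ]] [ 0.59660986 -0.27348769  0.009     ]
0.088 26.6
0.091 26.400000000000006
0.088 26.700000000000003
0.091 26.5
t 1.32 tcp [ 0.5101 -0.4055  0.2598] jaw ang -70.9 down [-0.001  0.    -1.   ] w 1.002 F [-1.1 -0.5  0. ] j6 0.56
dx 0.1718 dy 0.0000 dz -0.0016
```

```bash
python3 - <<'E'
from h import *
mv(.511,-.4125,.086)
E
```

```text
t 1.32 tcp [ 0.5101 -0.4055  0.2598] jaw ang -70.9 down [-0.001  0.    -1.   ] w 1.002 F [-1.1 -0.5  0. ] j6 0.56
dx 0.1738 dy 0.0070 dz 0.0013
```

```bash
python3 -m crank '[{"claw":-1,"dx":0.03,"dy":0.007,"dz":0.001,"yaw":0},{"claw":-1,"dx":0.06,"dy":0.007,"dz":0.001,"yaw":0},{"claw":-1,"dx":0.09,"dy":0.007,"dz":0.001,"yaw":0},{"claw":-1,"dx":0.12,"dy":0.007,"dz":0.001,"yaw":0},{"claw":-1,"dx":0.145,"dy":0.007,"dz":0.001,"yaw":0},{"claw":-1,"dx":0.16,"dy":0.007,"dz":0.001,"yaw":0},{"claw":-1,"dx":0.17,"dy":0.007,"dz":0.001,"yaw":0},{"claw":-1,"dx":0.174,"dy":0.007,"dz":0.001,"yaw":0},{"claw":-1,"dx":0.174,"dy":0.007,"dz":0.001,"yaw":0}]' 40 && python3 look.py w2
python3 -m crank '[{"claw":0.3,"dx":0,"dy":0,"dz":0,"yaw":0},{"claw":0.6,"dx":0,"dy":0,"dz":0,"yaw":0},{"claw":1,"dx":0,"dy":0,"dz":0,"yaw":0},{"claw":1,"dx":0,"dy":0,"dz":0,"yaw":0},{"claw":1,"dx":0,"dy":0,"dz":0,"yaw":0},{"claw":1,"dx":0,"dy":0,"dz":0,"yaw":0},{"claw":1,"dx":0,"dy":0,"dz":0,"yaw":0},{"claw":1,"dx":0,"dy":0,"dz":0,"yaw":0}]' 60 && python3 look.py w3
```

```text
time_s: 2.07
tool_pos: [0.5104, -0.4129, 0.0855]
tool_rot: [2.04, 0.344, -2.043]
force: [1.0, -0.2, -0.1]
gripper_width: 1.002
t 2.12 tcp [ 0.5111 -0.4131  0.0864] jaw ang -70.9 down [-0. -0. -1.] w 1.0 F [0.4 0.7 0.2] j6 0.56
dx -0.1136 dy -0.3941 dz -0.1243 yaw 1.238 (tool x down => -1.238)
time_s: 2.78
tool_pos: [0.5115, -0.4135, 0.0869]
tool_rot: [2.041, 0.342, -2.041]
force: [-0.7, -1.1, 4.6]
gripper_width: 0.259
t 2.83 tcp [ 0.5115 -0.4136  0.0869] jaw ang -70.9 down [ 0.    -0.001 -1.   ] w 0.261 F [ 0.8 -1.9  4.9] j6 0.56
dx -0.1135 dy -0.3945 dz -0.1242 yaw 1.238 (tool x down => -1.238)
```

View pics/w2.png

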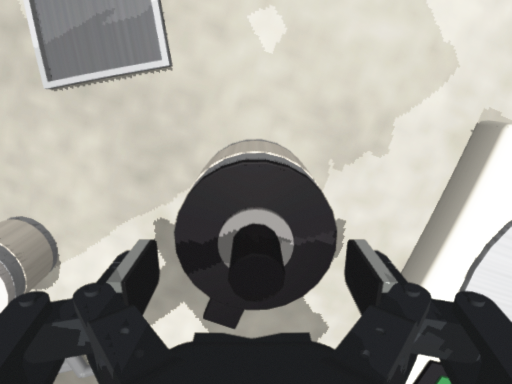

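View pics/w3.png

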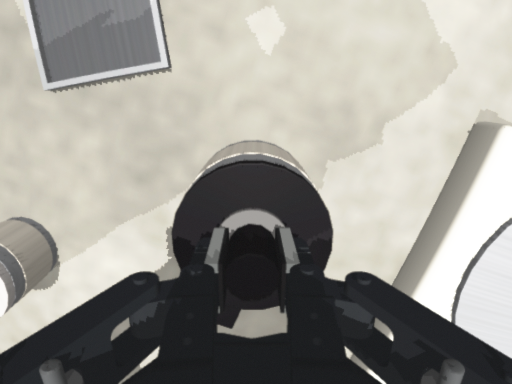

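```bash
python3 - <<'E'
from h import *
import pickle
f=pickle.load(open("w2.pkl","rb"))
print(p2w(f,[(256,230)],.08))
mv(.511,-.4125,.235); mv(.53,.06,.235)
E
```

```text
[[ 0.5159154  -0.41288148  0.08      ]]
t 2.83 tcp [ 0.5115 -0.4136  0.0869] jaw ang -70.9 down [ 0.    -0.001 -1.   ] w 0.261 F [ 0.8 -1.9  4.9] j6 0.56
dx -0.1481 dy -0.0010 dz 0.0001
t 2.83 tcp [ 0.5115 -0.4136  0.0869] jaw ang -70.9 down [ 0.    -0.001 -1.   ] w 0.261 F [ 0.8 -1.9  4.9] j6 0.56
dx -0.1485 dy -0.4414 dz -0.1721
```

```bash
python3 -m crank '[{"claw":1,"dx":-0.01,"dy":0,"dz":0,"yaw":0},{"claw":1,"dx":-0.03,"dy":0,"dz":0,"yaw":0},{"claw":1,"dx":-0.06,"dy":0,"dz":0,"yaw":0},{"claw":1,"dx":-0.09,"dy":0,"dz":0,"yaw":0},{"claw":1,"dx":-0.12,"dy":0,"dz":0,"yaw":0},{"claw":1,"dx":-0.15,"dy":0,"dz":0,"yaw":0},{"claw":1,"dx":-0.15,"dy":0,"dz":0,"yaw":0}]' 60 && python3 -c "
from h import *
mv(.53,.06,.237)"
```

```text
time_s: 3.42
tool_pos: [0.5133, -0.4147, 0.2432]
tool_rot: [2.044, 0.336, -2.033]
force: [1.1, -2.0, -4.6]
gripper_width: 0.256
t 3.42 tcp [ 0.5133 -0.4147  0.2432] jaw ang -70.9 down [ 0.006 -0.005 -1.   ] w 0.256 F [ 1.1 -2.  -4.6] j6 0.56
dx 0.0037 dy -0.4433 dz -0.1708
```

```bash
python3 -m crank '[{"claw":1,"dx":0.004,"dy":-0.01,"dz":-0.004,"yaw":0},{"claw":1,"dx":0.004,"dy":-0.03,"dz":-0.012,"yaw":0},{"claw":1,"dx":0.004,"dy":-0.06,"dz":-0.023,"yaw":0},{"claw":1,"dx":0.004,"dy":-0.09,"dz":-0.035,"yaw":0},{"claw":1,"dx":0.004,"dy":-0.12,"dz":-0.046,"yaw":0},{"claw":1,"dx":0.004,"dy":-0.15,"dz":-0.058,"yaw":0},{"claw":1,"dx":0.004,"dy":-0.18,"dz":-0.07,"yaw":0},{"claw":1,"dx":0.004,"dy":-0.21,"dz":-0.081,"yaw":0},{"claw":1,"dx":0.004,"dy":-0.24,"dz":-0.093,"yaw":0},{"claw":1,"dx":0.004,"dy":-0.27,"dz":-0.104,"yaw":0},{"claw":1,"dx":0.004,"dy":-0.3,"dz":-0.116,"yaw":0},{"claw":1,"dx":0.004,"dy":-0.33,"dz":-0.127,"yaw":0}]' && python3 -c "
from h import *
mv(.53,.06,.237)"
```

```text
time_s: 4.42
tool_pos: [0.5235, -0.059, 0.235]
tool_rot: [2.041, 0.337, -2.038]
force: [0.6, 0.2, -5.4]
gripper_width: 0.257
t 4.42 tcp [ 0.5235 -0.059   0.235 ] jaw ang -70.9 down [ 0.002 -0.005 -1.   ] w 0.257 F [ 0.6  0.2 -5.4] j6 1.13
dx -0.0025 dy -0.1103 dz -0.0450
```

```bash
python3 -m crank '[{"claw":1,"dx":-0.002,"dy":-0.03,"dz":-0.012,"yaw":0},{"claw":1,"dx":-0.002,"dy":-0.06,"dz":-0.024,"yaw":0},{"claw":1,"dx":-0.002,"dy":-0.085,"dz":-0.035,"yaw":0},{"claw":1,"dx":-0.002,"dy":-0.1,"dz":-0.041,"yaw":0},{"claw":1,"dx":-0.002,"dy":-0.11,"dz":-0.045,"yaw":0},{"claw":1,"dx":-0.002,"dy":-0.11,"dz":-0.045,"yaw":0}]' && python3 look.py w4
```

```text
time_s: 4.92
tool_pos: [0.5286, 0.0616, 0.2347]
tool_rot: [2.037, 0.34, -2.04]
force: [-1.0, 0.1, -6.1]
gripper_width: 0.266
t 4.97 tcp [0.5288 0.0603 0.235 ] jaw ang -70.8 down [-0.    -0.005 -1.   ] w 0.258 F [-0.1 -0.8 -6.1] j6 1.35
dx 0.0353 dy 0.0474 dz 0.0469 yaw 1.236 (tool x down => -1.236)
```

View pics/w4.png

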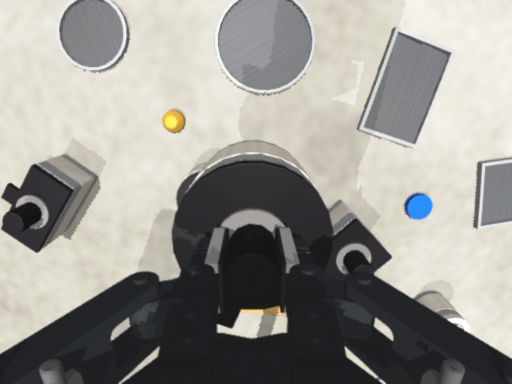

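The wrist view shows the big tray's outer rim centred at about (265,44), the small tray's at (93,33), and the oblong tray's corners at (397,28), (451,52), (412,147) and (360,129). The tin is held upright.

```bash
python3 - <<'E'
from h import *
import pickle
f=pickle.load(open("w4.pkl","rb"))
def circ(c,r,z,lo=0):
    # refine circle: bright rim outer edge; LSQ on projected circle edge gradient
    from scipy.optimize import minimize
    g=cv2.GaussianBlur(cv2.cvtColor(f["image"],cv2.COLOR_RGB2GRAY),(3,3),0).astype(np.float32)
    th=np.linspace(0,2*np.pi,180,endpoint=False)
    def m(x,y,rr):
        p=w2p(f,np.c_[x+rr*np.cos(th),y+rr*np.sin(th),np.full(180,z)]).astype(np.float32)
        ok=(p[:,1]>2)&(p[:,0]>2)
        v=cv2.remap(g,p[:,0].reshape(1,-1),p[:,1].reshape(1,-1),cv2.INTER_LINEAR).ravel()
        return v[ok].mean()
    best=max(((m(c[0]+a,c[1]+b,r+.002)-m(c[0]+a,c[1]+b,r-.004),c[0]+a,c[1]+b) for a in np.arange(-.015,.0151,.001) for b in np.arange(-.015,.0151,.001)))
    return np.round(best,4)
print("big",circ(p2w(f,[(265,44)],.009)[0],.051,.009),p2w(f,[(265,44)],.009))
print("small",circ(p2w(f,[(93,33)],.009)[0],.037,.009),p2w(f,[(93,33)],.009))
c=p2w(f,[(397,28),(451,52),(412,147),(360,129)],.009); print(c.round(4),c.mean(0))
for i in range(4):
  e=c[(i+1)%4]-c[i]; print(np.hypot(*e[:2]).round(3),np.degrees(np.arctan2(e[1],e[0])).round(1)%180)
print("lid",p2w(f,[(252,234)],.228)-np.array(f["position"]), "lid edges",p2w(f,[(173,234),(332,234),(252,160)],.228))
for nm,px,z in (("sq",(355,262),.106),("ob",(18,218),.102)): print(nm,p2w(f,[px],z))
E
```

```text
big [9.11798e+01 6.53600e-01 9.03000e-02] [[0.65058018 0.08831348 0.009     ]]
small [104.9171   0.6033   0.2753] [[0.60329986 0.27133146 0.009     ]]
[[ 0.7167 -0.0416  0.009 ]
 [ 0.7173 -0.1115  0.009 ]
 [ 0.6029 -0.1149  0.009 ]
 [ 0.6008 -0.0464  0.009 ]] [ 0.65942405 -0.07857606  0.009     ]
0.07 90.5
0.114 1.6999999999999886
0.069 91.8
0.116 2.4
lid [[-0.06497968 -0.02322    -0.14959434]] lid edges [[0.51740939 0.10092844 0.228     ]
 [0.54403293 0.0236862  0.228     ]
 [0.5670668  0.07522734 0.228     ]]
sq [[ 0.48176512 -0.06040174  0.106     ]]
ob [[0.41505836 0.26408654 0.102     ]]
```

```bash
python3 -c "
from h import *
mv(.6536,.0903,.235)"
```

```text
t 4.97 tcp [0.5288 0.0603 0.235 ] jaw ang -70.8 down [-0.    -0.005 -1.   ] w 0.258 F [-0.1 -0.8 -6.1] j6 1.35
dx -0.0002 dy 0.0126 dz -0.1277
```

```bash
python3 -m crank '[{"claw":1,"dx":0,"dy":0.001,"dz":-0.01,"yaw":0},{"claw":1,"dx":0,"dy":0.003,"dz":-0.03,"yaw":0},{"claw":1,"dx":0,"dy":0.006,"dz":-0.06,"yaw":0},{"claw":1,"dx":0,"dy":0.009,"dz":-0.09,"yaw":0},{"claw":1,"dx":0,"dy":0.011,"dz":-0.115,"yaw":0},{"claw":1,"dx":0.01,"dy":0.0126,"dz":-0.128,"yaw":0},{"claw":1,"dx":0.03,"dy":0.0126,"dz":-0.128,"yaw":0},{"claw":1,"dx":0.055,"dy":0.0126,"dz":-0.128,"yaw":0},{"claw":1,"dx":0.08,"dy":0.0126,"dz":-0.128,"yaw":0},{"claw":1,"dx":0.105,"dy":0.0126,"dz":-0.128,"yaw":0},{"claw":1,"dx":0.118,"dy":0.0126,"dz":-0.128,"yaw":0},{"claw":1,"dx":0.118,"dy":0.0126,"dz":-0.128,"yaw":0}]' && python3 look.py w5; python3 - <<'E'
from h import *
f=arm.grab_frame("scene"); im=f["image"][170:270,180:300,::-1]
cv2.imwrite("pics/s5.png",cv2.resize(im,None,fx=5,fy=5,interpolation=cv2.INTER_CUBIC)); mv(.6536,.0903,.092)
E
```

```text
time_s: 5.97
tool_pos: [0.6516, 0.0884, 0.1127]
tool_rot: [2.031, 0.338, -2.047]
force: [-1.5, 0.1, -6.2]
gripper_width: 0.257
t 6.02 tcp [0.6529 0.0888 0.115 ] jaw ang -70.9 down [-0.004 -0.006 -1.   ] w 0.26 F [ 0.6  0.7 -5. ] j6 1.38
dx -0.0838 dy 0.0342 dz 0.1741 yaw 1.237 (tool x down => -1.237)
t 6.07 tcp [0.6542 0.0892 0.1168] jaw ang -70.9 down [-0.001 -0.005 -1.   ] w 0.259 F [-0.5  0.4 -5.8] j6 1.38
dx 0.0248 dy -0.0013 dz 0.0001
```

View pics/s5.png

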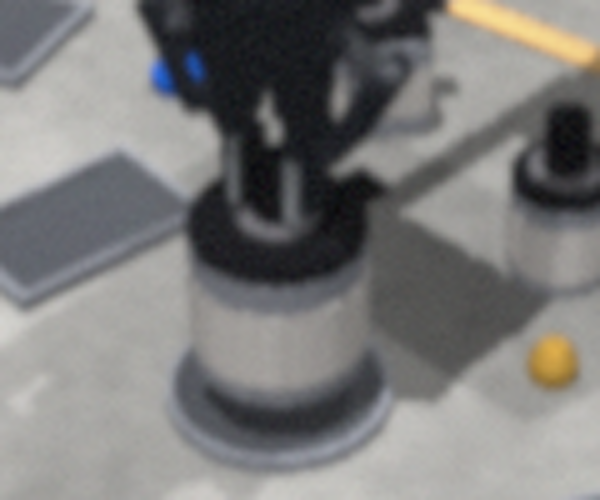

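View pics/w5.png

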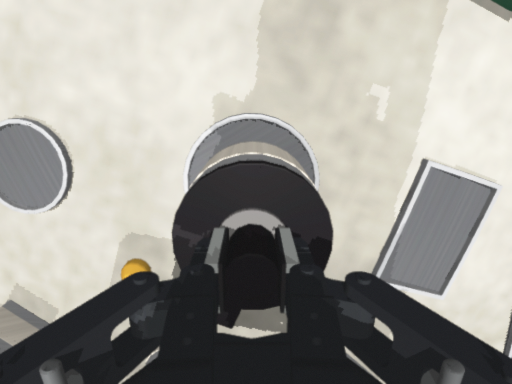

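The scene and wrist views both show the tin centred over the big tray. I'll lower it gently.

```bash
python3 -m crank '[{"claw":1,"dx":0.008,"dy":-0.001,"dz":0,"yaw":0},{"claw":1,"dx":0.014,"dy":-0.001,"dz":0,"yaw":0},{"claw":1,"dx":0.018,"dy":-0.001,"dz":0,"yaw":0},{"claw":1,"dx":0.021,"dy":-0.001,"dz":0,"yaw":0},{"claw":1,"dx":0.023,"dy":-0.001,"dz":0,"yaw":0},{"claw":1,"dx":0.024,"dy":-0.001,"dz":0,"yaw":0},{"claw":1,"dx":0.024,"dy":-0.001,"dz":0,"yaw":0}]' && python3 -m crank '[{"claw":1,"dx":0.001,"dy":0,"dz":0,"yaw":0},{"claw":1,"dx":0.0015,"dy":0,"dz":0,"yaw":0}]'
```

```text
time_s: 6.65
tool_pos: [0.6537, 0.0901, 0.0927]
tool_rot: [2.036, 0.338, -2.04]
force: [-1.3, 0.1, -5.3]
gripper_width: 0.259
time_s: 6.82
tool_pos: [0.6539, 0.0901, 0.0913]
tool_rot: [2.037, 0.338, -2.04]
force: [0.1, -0.9, -5.5]
gripper_width: 0.262
```

```bash
python3 -m crank '[{"claw":1,"dx":0.001,"dy":0,"dz":0,"yaw":0},{"claw":1,"dx":0.002,"dy":0,"dz":0,"yaw":0}]';  python3 -m crank '[{"claw":1,"dx":0.001,"dy":0,"dz":0,"yaw":0},{"claw":1,"dx":0.001,"dy":0,"dz":0,"yaw":0}]'
```

```text
time_s: 6.98
tool_pos: [0.6544, 0.09, 0.09]
tool_rot: [2.038, 0.338, -2.039]
force: [-1.6, -2.3, 7.5]
gripper_width: 0.256
time_s: 7.15
tool_pos: [0.6547, 0.0899, 0.0901]
tool_rot: [2.038, 0.338, -2.038]
force: [-3.1, -1.3, 4.2]
gripper_width: 0.257
```

```bash
python3 -m crank '[{"claw":0.3,"dx":0,"dy":0,"dz":0,"yaw":0},{"claw":0,"dx":0,"dy":0,"dz":0,"yaw":0},{"claw":-0.5,"dx":0,"dy":0,"dz":0,"yaw":0},{"claw":-1,"dx":0,"dy":0,"dz":0,"yaw":0},{"claw":-1,"dx":0,"dy":0,"dz":0,"yaw":0},{"claw":-1,"dx":0,"dy":0,"dz":0,"yaw":0}]' && python3 -m crank '[{"claw":-1,"dx":-0.01,"dy":0,"dz":0,"yaw":0},{"claw":-1,"dx":-0.04,"dy":0,"dz":0,"yaw":0},{"claw":-1,"dx":-0.08,"dy":0,"dz":0,"yaw":0},{"claw":-1,"dx":-0.12,"dy":0,"dz":0,"yaw":0},{"claw":-1,"dx":-0.14,"dy":0,"dz":0,"yaw":0},{"claw":-1,"dx":-0.14,"dy":0,"dz":0,"yaw":0}]' && python3 look.py w6; python3 -c "
from h import *
mv(.482,.1,.24)"
```

```text
time_s: 7.65
tool_pos: [0.6548, 0.09, 0.0901]
tool_rot: [2.038, 0.338, -2.038]
force: [-0.8, -0.2, 0.5]
gripper_width: 1.001
time_s: 8.15
tool_pos: [0.6576, 0.0911, 0.2371]
tool_rot: [2.048, 0.338, -2.028]
force: [1.5, -0.2, 0.1]
gripper_width: 1.002
t 8.2 tcp [0.6563 0.091  0.2341] jaw ang -70.9 down [ 0.007 -0.004 -1.   ] w 1.002 F [-0.7  0.3 -0.1] j6 1.38
dx 0.0334 dy 0.0345 dz 0.1777 yaw 1.237 (tool x down => -1.237)
t 8.2 tcp [0.6563 0.091  0.2341] jaw ang -70.9 down [ 0.007 -0.004 -1.   ] w 1.002 F [-0.7  0.3 -0.1] j6 1.38
dx -0.0072 dy -0.0656 dz 0.1617
```

View pics/w6.png

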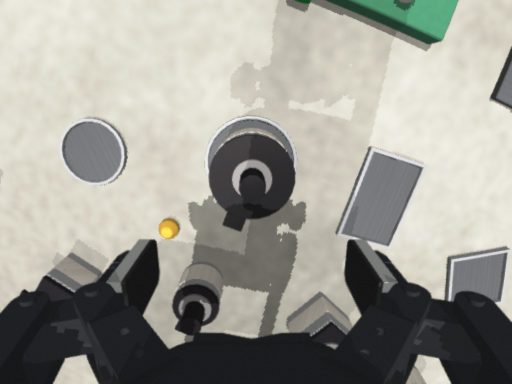

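The big tin stands inside its tray, with the lid at (252,175) and the rim visible around it. Next is the small round tin.

```bash
python3 -m crank '[{"claw":-1,"dx":-0.003,"dy":-0.015,"dz":0.035,"yaw":0},{"claw":-1,"dx":-0.006,"dy":-0.03,"dz":0.07,"yaw":0},{"claw":-1,"dx":-0.007,"dy":-0.045,"dz":0.105,"yaw":0},{"claw":-1,"dx":-0.007,"dy":-0.058,"dz":0.14,"yaw":0},{"claw":-1,"dx":-0.007,"dy":-0.066,"dz":0.162,"yaw":0},{"claw":-1,"dx":-0.007,"dy":-0.066,"dz":0.162,"yaw":0},{"claw":-1,"dx":-0.007,"dy":-0.066,"dz":0.162,"yaw":0}]' && python3 look.py w7
```

```text
time_s: 8.78
tool_pos: [0.4805, 0.1002, 0.2395]
tool_rot: [2.044, 0.338, -2.032]
force: [0.7, 0.4, -0.5]
gripper_width: 1.001
t 8.83 tcp [0.4818 0.1003 0.2397] jaw ang -70.8 down [ 0.008 -0.004 -1.   ] w 1.001 F [ 0.4 -0.3 -0.4] j6 1.45
dx 0.0403 dy 0.1005 dz 0.0160 yaw 1.236 (tool x down => -1.236)
```

View pics/w7.png

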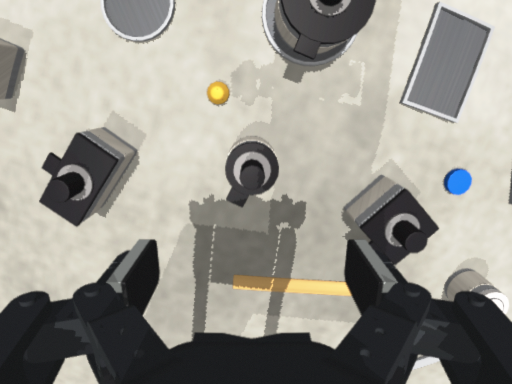

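```bash
python3 - <<'E'
from h import *
import pickle
f=pickle.load(open("w7.pkl","rb"))
print(p2w(f,[(252,166.5)],.062),p2w(f,[(253,175)],.096))
print("sq",p2w(f,[(413,237)],.106)," corners",c:=p2w(f,[(388,184),(438,230),(390,264)],.072)); 
print("ob",p2w(f,[(66,187)],.102)," corners",d:=p2w(f,[(84,132),(122,153),(79,225),(41,201)],.068),d.mean(0))
for q in (c,d):
  for i in range(len(q)-1):
    e=q[i+1]-q[i]; print(np.hypot(*e[:2]).round(3),np.degrees(np.arctan2(e[1],e[0])).round(1)%180)
mv(.4818,.1,.068)
E
```

```text
[[0.4811749  0.09937658 0.062     ]] [[0.48082673 0.0985352  0.096     ]]
sq [[ 0.47551058 -0.0681444   0.106     ]]  corners [[ 0.51179198 -0.03804975  0.072     ]
 [ 0.48324925 -0.11554624  0.072     ]
 [ 0.42883608 -0.08193233  0.072     ]]
ob [[0.41425543 0.2617486  0.102     ]]  corners [[0.46148662 0.27059884 0.068     ]
 [0.45314724 0.2283654  0.068     ]
 [0.36002841 0.25699304 0.068     ]
 [0.37306611 0.30315202 0.068     ]] [0.4119321  0.26477732 0.068     ]
0.083 69.8
0.064 148.3
0.043 78.8
0.097 162.9
0.048 74.2
t 8.83 tcp [0.4818 0.1003 0.2397] jaw ang -70.8 down [ 0.008 -0.004 -1.   ] w 1.001 F [ 0.4 -0.3 -0.4] j6 1.45
dx 0.1717 dy -0.0008 dz 0.0011
```

```bash
python3 -m crank '[{"claw":-1,"dx":0.03,"dy":0,"dz":0,"yaw":0},{"claw":-1,"dx":0.06,"dy":0,"dz":0,"yaw":0},{"claw":-1,"dx":0.09,"dy":0,"dz":0,"yaw":0},{"claw":-1,"dx":0.12,"dy":0,"dz":0.001,"yaw":0},{"claw":-1,"dx":0.145,"dy":0,"dz":0.001,"yaw":0},{"claw":-1,"dx":0.16,"dy":0,"dz":0.001,"yaw":0},{"claw":-1,"dx":0.168,"dy":0,"dz":0.001,"yaw":0},{"claw":-1,"dx":0.172,"dy":0,"dz":0.001,"yaw":0},{"claw":-1,"dx":0.172,"dy":0,"dz":0.001,"yaw":0}]' && python3 look.py w8
```

```text
time_s: 9.58
tool_pos: [0.4826, 0.0991, 0.067]
tool_rot: [2.044, 0.338, -2.032]
force: [-0.3, 0.9, 0.2]
gripper_width: 1.001
t 9.63 tcp [0.4829 0.0992 0.0678] jaw ang -70.9 down [ 0.008 -0.004 -1.   ] w 1.003 F [ 0.5  0.  -0.4] j6 1.45
dx -0.1316 dy 0.1002 dz 0.0156 yaw 1.237 (tool x down => -1.237)
```

View pics/w8.png

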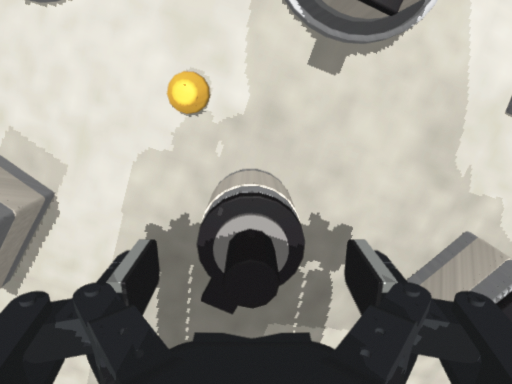

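The knob is centred between the fingers. I'll grip and lift.

```bash
python3 -m crank '[{"claw":0.3,"dx":0,"dy":0,"dz":0,"yaw":0},{"claw":0.6,"dx":0,"dy":0,"dz":0,"yaw":0},{"claw":1,"dx":0,"dy":0,"dz":0,"yaw":0},{"claw":1,"dx":0,"dy":0,"dz":0,"yaw":0},{"claw":1,"dx":0,"dy":0,"dz":0,"yaw":0},{"claw":1,"dx":0,"dy":0,"dz":0,"yaw":0},{"claw":1,"dx":0,"dy":0,"dz":0,"yaw":0},{"claw":1,"dx":0,"dy":0,"dz":0,"yaw":0}]' 60 && python3 -m crank '[{"claw":1,"dx":-0.01,"dy":0,"dz":0,"yaw":0},{"claw":1,"dx":-0.03,"dy":0,"dz":0,"yaw":0},{"claw":1,"dx":-0.06,"dy":0,"dz":0,"yaw":0},{"claw":1,"dx":-0.09,"dy":0,"dz":0,"yaw":0},{"claw":1,"dx":-0.12,"dy":0,"dz":0,"yaw":0},{"claw":1,"dx":-0.15,"dy":0,"dz":0,"yaw":0},{"claw":1,"dx":-0.155,"dy":0,"dz":0,"yaw":0},{"claw":1,"dx":-0.155,"dy":0,"dz":0,"yaw":0}]' && python3 -c "
from h import *
mv(.54,.2,.224);mv(.603,.272,.224)"
```

```text
time_s: 10.3
tool_pos: [0.4832, 0.0994, 0.0684]
tool_rot: [2.046, 0.338, -2.03]
force: [-1.5, 0.3, 7.0]
gripper_width: 0.259
time_s: 10.97
tool_pos: [0.483, 0.1002, 0.2257]
tool_rot: [2.05, 0.338, -2.026]
force: [0.1, 0.4, -4.1]
gripper_width: 0.262
t 10.97 tcp [0.483  0.1002 0.2257] jaw ang -70.9 down [ 0.013 -0.003 -1.   ] w 0.262 F [ 0.1  0.4 -4.1] j6 1.45
dx 0.0021 dy -0.0755 dz -0.0866
t 10.97 tcp [0.483  0.1002 0.2257] jaw ang -70.9 down [ 0.013 -0.003 -1.   ] w 0.262 F [ 0.1  0.4 -4.1] j6 1.45
dx 0.0027 dy -0.1229 dz -0.1697
```

```bash
python3 -m crank '[{"claw":1,"dx":0.001,"dy":-0.01,"dz":-0.014,"yaw":0},{"claw":1,"dx":0.001,"dy":-0.025,"dz":-0.034,"yaw":0},{"claw":1,"dx":0.002,"dy":-0.042,"dz":-0.058,"yaw":0},{"claw":1,"dx":0.002,"dy":-0.06,"dz":-0.083,"yaw":0},{"claw":1,"dx":0.002,"dy":-0.078,"dz":-0.108,"yaw":0},{"claw":1,"dx":0.002,"dy":-0.096,"dz":-0.133,"yaw":0},{"claw":1,"dx":0.003,"dy":-0.112,"dz":-0.155,"yaw":0},{"claw":1,"dx":0.003,"dy":-0.123,"dz":-0.17,"yaw":0},{"claw":1,"dx":0.03,"dy":-0.123,"dz":-0.17,"yaw":0},{"claw":1,"dx":0.055,"dy":-0.123,"dz":-0.17,"yaw":0},{"claw":1,"dx":0.075,"dy":-0.123,"dz":-0.17,"yaw":0},{"claw":1,"dx":0.08,"dy":-0.123,"dz":-0.17,"yaw":0}]' && python3 -m crank '[{"claw":1,"dx":0.02,"dy":0,"dz":0,"yaw":0},{"claw":1,"dx":0.035,"dy":0,"dz":0,"yaw":0},{"claw":1,"dx":0.035,"dy":0,"dz":0,"yaw":0},{"claw":1,"dx":0.035,"dy":0,"dz":0,"yaw":0}]' &&  python3 look.py w9; cat > sc.py <<'E'
import sys
from h import *
n,cam,u,v,w,h=sys.argv[1],sys.argv[2],*map(int,sys.argv[3:7])
f=arm.grab_frame(cam); im=f["image"][v:v+h,u:u+w,::-1]
cv2.imwrite(f"pics/{n}.png",cv2.resize(im,None,fx=500/w,fy=500/w,interpolation=cv2.INTER_CUBIC))
E
python3 sc.py s9 scene 250 200 120 110; python3 -c "
from h import *
mv(.603,.272,.0714)"
```

```text
time_s: 11.97
tool_pos: [0.6008, 0.2705, 0.1405]
tool_rot: [2.04, 0.336, -2.034]
force: [-1.4, -0.3, -3.3]
gripper_width: 0.264
time_s: 12.3
tool_pos: [0.6001, 0.2698, 0.1046]
tool_rot: [2.037, 0.335, -2.036]
force: [0.6, -0.3, -2.4]
gripper_width: 0.26
t 12.35 tcp [0.6011 0.2703 0.1058] jaw ang -70.8 down [ 0.004 -0.007 -1.   ] w 0.259 F [ 0.8 -0.2 -2.3] j6 1.67
dx -0.0926 dy 0.2229 dz 0.1840 yaw 1.236 (tool x down => -1.236)
t 12.4 tcp [0.6016 0.2705 0.1066] jaw ang -70.8 down [ 0.006 -0.007 -1.   ] w 0.259 F [ 0.2  0.3 -1.7] j6 1.67
dx 0.0352 dy -0.0012 dz -0.0017
```

View pics/w9.png

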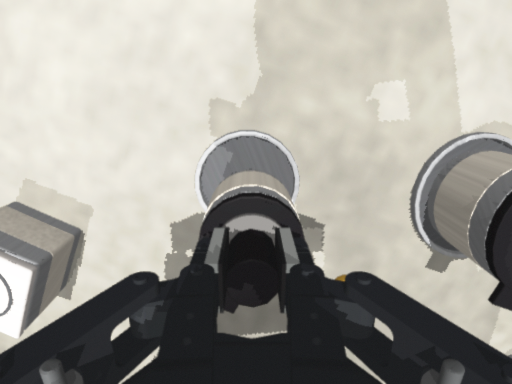

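View pics/s9.png

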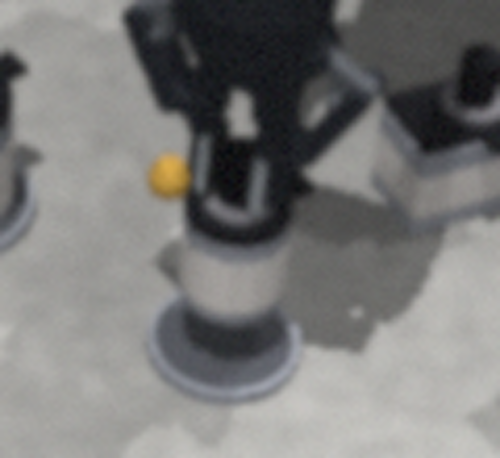

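```bash
python3 - <<'E'
from h import *
import pickle
f=pickle.load(open("w9.pkl","rb"))
from scipy.optimize import least_squares
# outer rim points picked (z=.009, r=.041)
P=p2w(f,[(195,180),(299,182),(247,130),(211,144),(283,144),(202,210)],.009)[:,:2]
r=least_squares(lambda q:np.hypot(P[:,0]-q[0],P[:,1]-q[1])-q[2],[.6,.27,.041]); print("tray",r.x,r.fun.round(4))
# lid edge points z = .062+.1066-.0684
P=p2w(f,[(200,232),(301,232),(250,190),(217,202),(285,203)],.100)[:,:2]
r=least_squares(lambda q:np.hypot(P[:,0]-q[0],P[:,1]-q[1])-.028,[.6,.27]); print("lid",r.x,r.fun.round(4))
f=arm.grab_frame("scene")
P=p2w(f,[(250+150/4.17,200+340/4.17),(250+300/4.17,200+345/4.17),(250+225/4.17,200+398/4.17),(250+172/4.17,200+383/4.17),(250+275/4.17,200+383/4.17)],.009)[:,:2]
r=least_squares(lambda q:np.hypot(P[:,0]-q[0],P[:,1]-q[1])-.041,[.6,.27]); print("tray scene",r.x,r.fun.round(4))
E
```

```text
tray [0.60288524 0.2744169  0.04099204] [-0.0008 -0.0004  0.0004 -0.0001  0.0002  0.0007]
lid [0.59758195 0.26999561] [-0.0017 -0.0016  0.0009  0.     -0.0001]
tray scene [0.60549843 0.27713884] [-0.0022 -0.0001  0.0003  0.0014 -0.0016]
```

```bash
python3 -c "
from h import *
mv(.605,.2745,.0714)"
```

```text
t 12.45 tcp [0.6018 0.2706 0.1069] jaw ang -70.8 down [ 0.006 -0.006 -1.   ] w 0.258 F [ 0.3  0.8 -2.6] j6 1.67
dx 0.0355 dy -0.0029 dz -0.0042
```

```bash
python3 -m crank '[{"claw":1,"dx":0.008,"dy":-0.003,"dz":-0.004,"yaw":0},{"claw":1,"dx":0.016,"dy":-0.003,"dz":-0.004,"yaw":0},{"claw":1,"dx":0.023,"dy":-0.003,"dz":-0.004,"yaw":0},{"claw":1,"dx":0.028,"dy":-0.003,"dz":-0.004,"yaw":0},{"claw":1,"dx":0.031,"dy":-0.003,"dz":-0.004,"yaw":0},{"claw":1,"dx":0.033,"dy":-0.003,"dz":-0.004,"yaw":0},{"claw":1,"dx":0.033,"dy":-0.003,"dz":-0.004,"yaw":0},{"claw":1,"dx":0.033,"dy":-0.003,"dz":-0.004,"yaw":0}]' && python3 -m crank '[{"claw":1,"dx":0.001,"dy":0,"dz":0,"yaw":0},{"claw":1,"dx":0.002,"dy":0,"dz":0,"yaw":0},{"claw":1,"dx":0.002,"dy":0,"dz":0,"yaw":0}]'
```

```text
time_s: 13.12
tool_pos: [0.6048, 0.2745, 0.0739]
tool_rot: [2.042, 0.336, -2.032]
force: [-0.3, 0.7, -2.3]
gripper_width: 0.255
time_s: 13.37
tool_pos: [0.6049, 0.2745, 0.0719]
tool_rot: [2.043, 0.336, -2.032]
force: [-0.3, -0.1, -2.2]
gripper_width: 0.263
```

```bash
python3 -m crank '[{"claw":1,"dx":0.001,"dy":0,"dz":0,"yaw":0},{"claw":1,"dx":0.001,"dy":0,"dz":0,"yaw":0}]'; python3 -m crank '[{"claw":1,"dx":0.0008,"dy":0,"dz":0,"yaw":0},{"claw":1,"dx":0.0008,"dy":0,"dz":0,"yaw":0}]'
```

```text
time_s: 13.53
tool_pos: [0.605, 0.2746, 0.0715]
tool_rot: [2.043, 0.336, -2.031]
force: [-1.3, -0.4, 3.1]
gripper_width: 0.263
time_s: 13.7
tool_pos: [0.6052, 0.2746, 0.0715]
tool_rot: [2.044, 0.337, -2.031]
force: [-3.2, -0.8, 5.9]
gripper_width: 0.259
```

Contact, with the sign of the vertical force reversed. I'll release and rise.

```bash
python3 -m crank '[{"claw":0.3,"dx":0,"dy":0,"dz":0,"yaw":0},{"claw":0,"dx":0,"dy":0,"dz":0,"yaw":0},{"claw":-0.5,"dx":0,"dy":0,"dz":0,"yaw":0},{"claw":-1,"dx":0,"dy":0,"dz":0,"yaw":0},{"claw":-1,"dx":0,"dy":0,"dz":0,"yaw":0},{"claw":-1,"dx":0,"dy":0,"dz":0,"yaw":0}]' && python3 -m crank '[{"claw":-1,"dx":-0.01,"dy":0,"dz":0,"yaw":0},{"claw":-1,"dx":-0.04,"dy":0,"dz":0,"yaw":0},{"claw":-1,"dx":-0.08,"dy":0,"dz":0,"yaw":0},{"claw":-1,"dx":-0.12,"dy":0,"dz":0,"yaw":0},{"claw":-1,"dx":-0.15,"dy":0,"dz":0,"yaw":0},{"claw":-1,"dx":-0.165,"dy":0,"dz":0,"yaw":0},{"claw":-1,"dx":-0.165,"dy":0,"dz":0,"yaw":0},{"claw":-1,"dx":-0.165,"dy":0,"dz":0,"yaw":0}]' && python3 look.py w10; python3 -c "
from h import *
mv(.473,-.072,.24,-71)"
```

```text
time_s: 14.2
tool_pos: [0.6052, 0.2746, 0.0714]
tool_rot: [2.043, 0.337, -2.031]
force: [-0.2, 0.3, 0.1]
gripper_width: 0.998
time_s: 14.87
tool_pos: [0.6044, 0.2758, 0.2379]
tool_rot: [2.046, 0.337, -2.029]
force: [-0.4, 0.7, 0.4]
gripper_width: 1.001
t 14.92 tcp [0.6037 0.2755 0.2363] jaw ang -70.8 down [ 0.007 -0.006 -1.   ] w 0.999 F [ 0.   0.5 -0.9] j6 1.67
dx 0.0373 dy 0.2259 dz 0.1885 yaw 1.236 (tool x down => -1.236)
t 14.92 tcp [0.6037 0.2755 0.2363] jaw ang -70.8 down [ 0.007 -0.006 -1.   ] w 0.999 F [ 0.   0.5 -0.9] j6 1.67
dx -0.0025 dy 0.2854 dz 0.2374 yaw -0.003 (tool x down => 0.003)
```

View pics/w10.png

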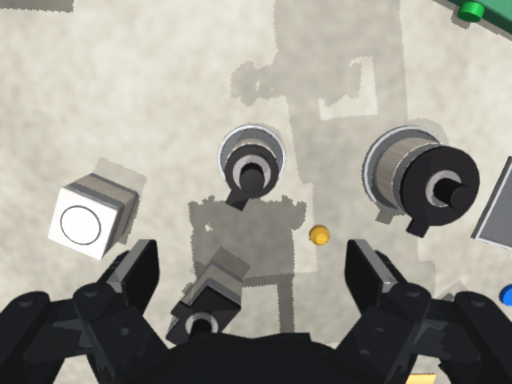

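The small tin stands in its tray. On to the square tin.

```bash
python3 -m crank '[{"claw":-1,"dx":0,"dy":0.03,"dz":0.025,"yaw":0},{"claw":-1,"dx":-0.001,"dy":0.06,"dz":0.05,"yaw":0},{"claw":-1,"dx":-0.001,"dy":0.09,"dz":0.075,"yaw":0},{"claw":-1,"dx":-0.002,"dy":0.12,"dz":0.1,"yaw":0},{"claw":-1,"dx":-0.002,"dy":0.15,"dz":0.125,"yaw":0},{"claw":-1,"dx":-0.002,"dy":0.18,"dz":0.15,"yaw":0},{"claw":-1,"dx":-0.002,"dy":0.21,"dz":0.175,"yaw":0},{"claw":-1,"dx":-0.002,"dy":0.24,"dz":0.2,"yaw":0},{"claw":-1,"dx":-0.002,"dy":0.27,"dz":0.225,"yaw":0},{"claw":-1,"dx":-0.002,"dy":0.285,"dz":0.237,"yaw":0},{"claw":-1,"dx":-0.002,"dy":0.285,"dz":0.237,"yaw":0},{"claw":-1,"dx":-0.002,"dy":0.285,"dz":0.237,"yaw":0}]' && python3 look.py w11
```

```text
time_s: 15.92
tool_pos: [0.4722, -0.0722, 0.2383]
tool_rot: [2.043, 0.335, -2.035]
force: [-0.1, 0.9, 0.1]
gripper_width: 1.003
t 15.97 tcp [ 0.4727 -0.0714  0.2385] jaw ang -70.9 down [ 0.005 -0.005 -1.   ] w 1.003 F [ 0.3  0.3 -0.4] j6 1.09
dx 0.0382 dy -0.0588 dz -0.0490 yaw 1.238 (tool x down => -1.238)
```

View pics/w11.png

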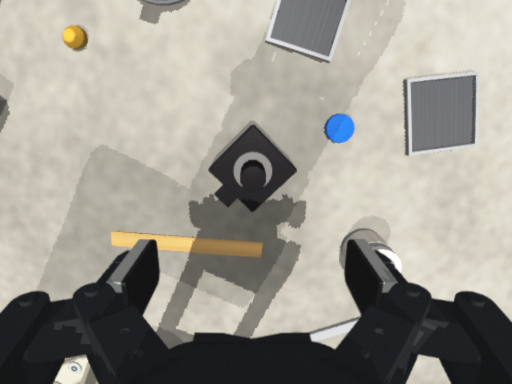

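```bash
python3 - <<'E'
from h import *
import pickle
f=pickle.load(open("w11.pkl","rb"))
def q(c,z):
  c=p2w(f,c,z); print(c.mean(0).round(4))
  for i in range(4):
    e=c[(i+1)%4]-c[i]; print(np.hypot(*e[:2]).round(3),(np.degrees(np.arctan2(e[1],e[0]))%90).round(1),end="; ")
  print()
q([(253,122),(297,168),(252,211),(208,168)],.072)
q([(404,80),(477,71),(477,145),(407,155)],.009)
print(p2w(f,[(254,175)],.106),p2w(f,[(253,166)],.072))
mv(.4727,-.072,.078)
E
```

```text
[ 0.4735 -0.0733  0.072 ]
0.063 63.1; 0.064 64.3; 0.063 62.8; 0.063 64.2; 
[ 0.5965 -0.2697  0.009 ]
0.091 27.8; 0.089 28.3; 0.091 27.5; 0.088 27.9; 
[[ 0.47509809 -0.07384399  0.106     ]] [[ 0.47560791 -0.07310172  0.072     ]]
t 15.97 tcp [ 0.4727 -0.0714  0.2385] jaw ang -70.9 down [ 0.005 -0.005 -1.   ] w 1.003 F [ 0.3  0.3 -0.4] j6 1.09
dx 0.1605 dy -0.0005 dz 0.0007
```

```bash
python3 -c "
from h import *
mv(.4745,-.0733,.078)"
```

```text
t 15.97 tcp [ 0.4727 -0.0714  0.2385] jaw ang -70.9 down [ 0.005 -0.005 -1.   ] w 1.003 F [ 0.3  0.3 -0.4] j6 1.09
dx 0.1605 dy 0.0013 dz -0.0006
```

```bash
python3 -m crank '[{"claw":-1,"dx":0.03,"dy":0.001,"dz":0,"yaw":0},{"claw":-1,"dx":0.06,"dy":0.001,"dz":0,"yaw":0},{"claw":-1,"dx":0.09,"dy":0.001,"dz":0,"yaw":0},{"claw":-1,"dx":0.12,"dy":0.001,"dz":-0.001,"yaw":0},{"claw":-1,"dx":0.14,"dy":0.001,"dz":-0.001,"yaw":0},{"claw":-1,"dx":0.153,"dy":0.001,"dz":-0.001,"yaw":0},{"claw":-1,"dx":0.16,"dy":0.001,"dz":-0.001,"yaw":0},{"claw":-1,"dx":0.16,"dy":0.001,"dz":-0.001,"yaw":0},{"claw":-1,"dx":0.16,"dy":0.001,"dz":-0.001,"yaw":0}]' && python3 look.py w12
```

```text
time_s: 16.72
tool_pos: [0.475, -0.0723, 0.0784]
tool_rot: [2.042, 0.337, -2.034]
force: [-0.1, -0.1, -0.2]
gripper_width: 1.0
t 16.77 tcp [ 0.4754 -0.0725  0.079 ] jaw ang -70.9 down [ 0.006 -0.005 -1.   ] w 0.997 F [-0.  -0.5  0.7] j6 1.09
dx -0.1212 dy -0.0596 dz -0.0474 yaw 1.237 (tool x down => -1.237)
```

View pics/w12.png

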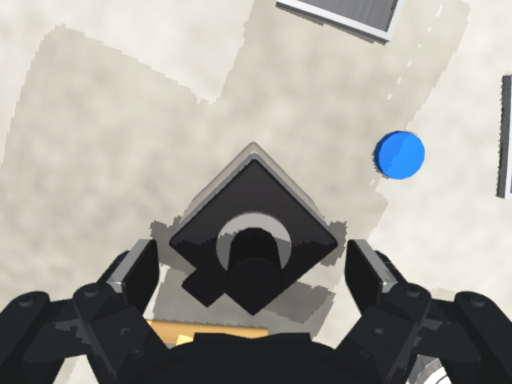

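The knob is centred. I'll grip and lift.

```bash
python3 -m crank '[{"claw":0.3,"dx":0,"dy":0,"dz":0,"yaw":0},{"claw":0.6,"dx":0,"dy":0,"dz":0,"yaw":0},{"claw":1,"dx":0,"dy":0,"dz":0,"yaw":0},{"claw":1,"dx":0,"dy":0,"dz":0,"yaw":0},{"claw":1,"dx":0,"dy":0,"dz":0,"yaw":0},{"claw":1,"dx":0,"dy":0,"dz":0,"yaw":0},{"claw":1,"dx":0,"dy":0,"dz":0,"yaw":0},{"claw":1,"dx":0,"dy":0,"dz":0,"yaw":0}]' 60 && python3 -m crank '[{"claw":1,"dx":-0.01,"dy":0,"dz":0,"yaw":0},{"claw":1,"dx":-0.03,"dy":0,"dz":0,"yaw":0},{"claw":1,"dx":-0.06,"dy":0,"dz":0,"yaw":0},{"claw":1,"dx":-0.09,"dy":0,"dz":0,"yaw":0},{"claw":1,"dx":-0.12,"dy":0,"dz":0,"yaw":0},{"claw":1,"dx":-0.145,"dy":0,"dz":0,"yaw":0},{"claw":1,"dx":-0.155,"dy":0,"dz":0,"yaw":0},{"claw":1,"dx":-0.155,"dy":0,"dz":0,"yaw":0}]' && python3 look.py w13;python3 -c "
from h import *
mv(.597,-.271,.234)"
```

```text
time_s: 17.43
tool_pos: [0.4758, -0.0727, 0.0795]
tool_rot: [2.044, 0.336, -2.032]
force: [-0.5, -0.3, 6.5]
gripper_width: 0.26
time_s: 18.1
tool_pos: [0.4759, -0.072, 0.2367]
tool_rot: [2.047, 0.335, -2.028]
force: [0.1, -0.8, -4.5]
gripper_width: 0.264
t 18.15 tcp [ 0.4749 -0.0718  0.2348] jaw ang -70.9 down [ 0.008 -0.006 -1.   ] w 0.256 F [ 0.3 -0.7 -4.4] j6 1.09
dx 0.0346 dy -0.0599 dz -0.0471 yaw 1.237 (tool x down => -1.237)
t 18.15 tcp [ 0.4749 -0.0718  0.2348] jaw ang -70.9 down [ 0.008 -0.006 -1.   ] w 0.256 F [ 0.3 -0.7 -4.4] j6 1.09
dx 0.0029 dy 0.2282 dz -0.0502
```

View pics/w13.png

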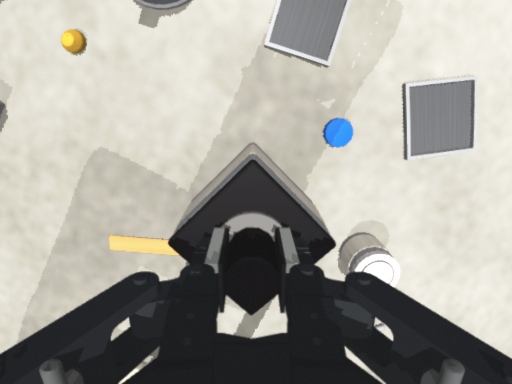

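```bash
python3 -m crank '[{"claw":1,"dx":0,"dy":0.01,"dz":-0.002,"yaw":0.05},{"claw":1,"dx":0.001,"dy":0.03,"dz":-0.006,"yaw":0.12},{"claw":1,"dx":0.001,"dy":0.055,"dz":-0.012,"yaw":0.2},{"claw":1,"dx":0.002,"dy":0.085,"dz":-0.018,"yaw":0.28},{"claw":1,"dx":0.002,"dy":0.115,"dz":-0.025,"yaw":0.36},{"claw":1,"dx":0.002,"dy":0.145,"dz":-0.032,"yaw":0.44},{"claw":1,"dx":0.003,"dy":0.175,"dz":-0.038,"yaw":0.52},{"claw":1,"dx":0.003,"dy":0.2,"dz":-0.044,"yaw":0.58},{"claw":1,"dx":0.003,"dy":0.22,"dz":-0.048,"yaw":0.62},{"claw":1,"dx":0.003,"dy":0.228,"dz":-0.05,"yaw":0.634},{"claw":1,"dx":0.003,"dy":0.228,"dz":-0.05,"yaw":0.634},{"claw":1,"dx":0.003,"dy":0.228,"dz":-0.05,"yaw":0.634}]' && python3 look.py w14
```

```text
time_s: 19.15
tool_pos: [0.5955, -0.2701, 0.2316]
tool_rot: [-2.066, 0.315, 2.056]
force: [0.1, 0.5, -3.7]
gripper_width: 0.26
t 19.2 tcp [ 0.5956 -0.2697  0.2322] jaw ang -107.1 down [ 0.005 -0.004 -1.   ] w 0.258 F [ 0.3  0.2 -4.2] j6 1.44
dx 0.0306 dy -0.2296 dz 0.1710 yaw -1.272 (tool x down => 1.272)
```

View pics/w14.png

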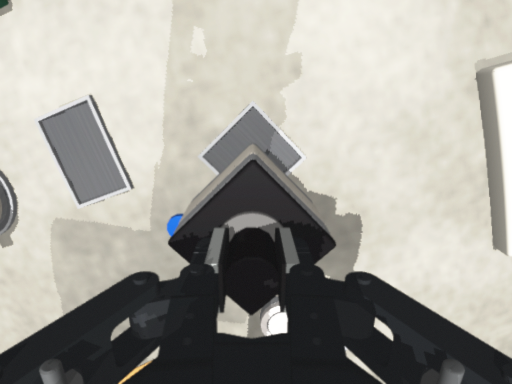

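The tin's edges are parallel to the tray's. I'll measure the offset from the corners: tray (252,103), (202,156), (303,155); lid (253,158), (169,242), (336,243).

```bash
python3 - <<'E'
from h import *
import pickle
f=pickle.load(open("w14.pkl","rb"))
for c,z in (([(202,156),(252,103),(303,155)],.009),([(169,242),(253,158),(336,243)],.2247)):
  c=p2w(f,c,z); print((c[0]+c[2])/2, end=" ")
  for i in range(2):
    e=c[i+1]-c[i]; print(np.hypot(*e[:2]).round(3),(np.degrees(np.arctan2(e[1],e[0]))%90).round(1),end="; ")
  print()
mv(.5975,-.271,.12)
E
```

```text
[ 0.59850693 -0.27226827  0.009     ] 0.083 28.6; 0.083 28.0; 
[ 0.5927456  -0.26942212  0.2247    ] 0.062 28.1; 0.062 26.8; 
t 19.2 tcp [ 0.5956 -0.2697  0.2322] jaw ang -107.1 down [ 0.005 -0.004 -1.   ] w 0.258 F [ 0.3  0.2 -4.2] j6 1.44
dx 0.1122 dy 0.0004 dz -0.0016
```

```bash
python3 -m crank '[{"claw":1,"dx":0.02,"dy":0.001,"dz":-0.003,"yaw":0},{"claw":1,"dx":0.045,"dy":0.001,"dz":-0.003,"yaw":0},{"claw":1,"dx":0.07,"dy":0.001,"dz":-0.003,"yaw":0},{"claw":1,"dx":0.095,"dy":0.001,"dz":-0.003,"yaw":0},{"claw":1,"dx":0.115,"dy":0.001,"dz":-0.003,"yaw":0},{"claw":1,"dx":0.125,"dy":0.001,"dz":-0.003,"yaw":0},{"claw":1,"dx":0.125,"dy":0.001,"dz":-0.003,"yaw":0},{"claw":1,"dx":0.125,"dy":0.001,"dz":-0.003,"yaw":0}]' && python3 look.py w15; python3 sc.py s15 scene 120 100 120 110; python3 -c "
from h import *
mv(.599,-.272,.0825)"
```

```text
time_s: 19.87
tool_pos: [0.5985, -0.2714, 0.1075]
tool_rot: [-2.067, 0.313, 2.057]
force: [0.6, 0.2, -4.3]
gripper_width: 0.261
t 19.92 tcp [ 0.5993 -0.2718  0.1085] jaw ang -107.1 down [ 0.006 -0.005 -1.   ] w 0.26 F [ 0.4  0.2 -4.6] j6 1.44
dx -0.0934 dy -0.2304 dz 0.1742 yaw -1.272 (tool x down => 1.272)
t 19.97 tcp [ 0.5996 -0.2721  0.1089] jaw ang -107.1 down [ 0.007 -0.005 -1.   ] w 0.259 F [-1.2 -0.4 -3.3] j6 1.44
dx 0.0264 dy -0.0000 dz 0.0009
```

View pics/w15.png

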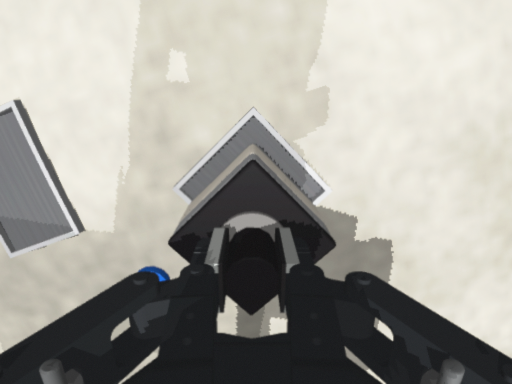

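View pics/s15.png

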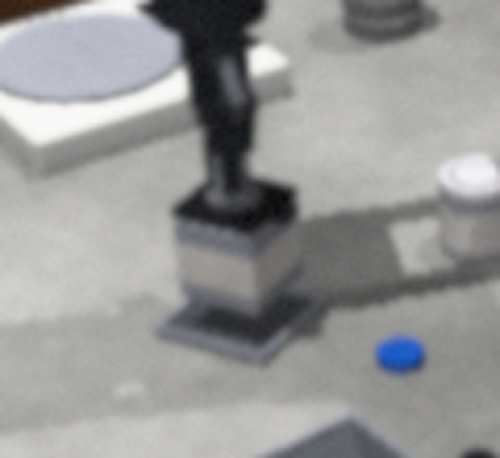

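Centred and square to the tray, so I'll lower it.

```bash
python3 -m crank '[{"claw":1,"dx":0.007,"dy":0,"dz":0,"yaw":0},{"claw":1,"dx":0.014,"dy":0,"dz":0,"yaw":0},{"claw":1,"dx":0.019,"dy":0,"dz":0,"yaw":0},{"claw":1,"dx":0.022,"dy":0,"dz":0,"yaw":0},{"claw":1,"dx":0.024,"dy":0,"dz":0,"yaw":0},{"claw":1,"dx":0.025,"dy":0,"dz":0,"yaw":0},{"claw":1,"dx":0.025,"dy":0,"dz":0,"yaw":0},{"claw":1,"dx":0.025,"dy":0,"dz":0,"yaw":0}]' && python3 -m crank '[{"claw":1,"dx":0.001,"dy":0,"dz":0,"yaw":0},{"claw":1,"dx":0.001,"dy":0,"dz":0,"yaw":0}]'
```

```text
time_s: 20.63
tool_pos: [0.5999, -0.2723, 0.0839]
tool_rot: [-2.07, 0.314, 2.054]
force: [-0.2, 0.1, -4.6]
gripper_width: 0.256
time_s: 20.8
tool_pos: [0.6, -0.2724, 0.083]
tool_rot: [-2.071, 0.315, 2.054]
force: [-0.7, -0.4, -4.3]
gripper_width: 0.26
```

```bash
python3 -m crank '[{"claw":1,"dx":0.001,"dy":0,"dz":0,"yaw":0},{"claw":1,"dx":0.001,"dy":0,"dz":0,"yaw":0}]';python3 -m crank '[{"claw":1,"dx":0.0008,"dy":0,"dz":0,"yaw":0},{"claw":1,"dx":0.0008,"dy":0,"dz":0,"yaw":0}]'
```

```text
time_s: 20.97
tool_pos: [0.6004, -0.2727, 0.0825]
tool_rot: [-2.072, 0.315, 2.053]
force: [-0.4, -0.2, -0.9]
gripper_width: 0.262
time_s: 21.13
tool_pos: [0.6006, -0.2728, 0.0825]
tool_rot: [-2.072, 0.315, 2.053]
force: [-2.0, 0.3, 4.2]
gripper_width: 0.261
```

```bash
python3 -m crank '[{"claw":0.3,"dx":0,"dy":0,"dz":0,"yaw":0},{"claw":0,"dx":0,"dy":0,"dz":0,"yaw":0},{"claw":-0.5,"dx":0,"dy":0,"dz":0,"yaw":0},{"claw":-1,"dx":0,"dy":0,"dz":0,"yaw":0},{"claw":-1,"dx":0,"dy":0,"dz":0,"yaw":0},{"claw":-1,"dx":0,"dy":0,"dz":0,"yaw":0}]' && python3 -m crank '[{"claw":-1,"dx":-0.01,"dy":0,"dz":0,"yaw":0},{"claw":-1,"dx":-0.04,"dy":0,"dz":0,"yaw":0},{"claw":-1,"dx":-0.08,"dy":0,"dz":0,"yaw":0},{"claw":-1,"dx":-0.12,"dy":0,"dz":0,"yaw":-0.1},{"claw":-1,"dx":-0.15,"dy":0,"dz":0,"yaw":-0.2},{"claw":-1,"dx":-0.16,"dy":0,"dz":0,"yaw":-0.3},{"claw":-1,"dx":-0.16,"dy":0,"dz":0,"yaw":-0.4},{"claw":-1,"dx":-0.16,"dy":0,"dz":0,"yaw":-0.5},{"claw":-1,"dx":-0.16,"dy":0,"dz":0,"yaw":-0.6},{"claw":-1,"dx":-0.16,"dy":0,"dz":0,"yaw":-0.634},{"claw":-1,"dx":-0.16,"dy":0,"dz":0,"yaw":-0.634}]' && python3 look.py w16; python3 -c "
from h import *
mv(.411,.267,.24)"
```

```text
time_s: 21.63
tool_pos: [0.6006, -0.2728, 0.0825]
tool_rot: [-2.072, 0.315, 2.053]
force: [0.2, -0.4, 0.7]
gripper_width: 0.998
time_s: 22.55
tool_pos: [0.5992, -0.2718, 0.2433]
tool_rot: [2.044, 0.338, -2.027]
force: [-0.2, 0.8, -0.9]
gripper_width: 0.998
t 22.6 tcp [ 0.5992 -0.2719  0.2431] jaw ang -70.9 down [ 0.009 -0.006 -1.   ] w 0.999 F [ 0.6 -0.4 -0.8] j6 0.81
dx 0.0406 dy -0.2897 dz 0.0048 yaw 1.237 (tool x down => -1.237)
t 22.6 tcp [ 0.5992 -0.2719  0.2431] jaw ang -70.9 down [ 0.009 -0.006 -1.   ] w 0.999 F [ 0.6 -0.4 -0.8] j6 0.81
dx -0.0018 dy -0.5708 dz 0.0011
```

View pics/w16.png

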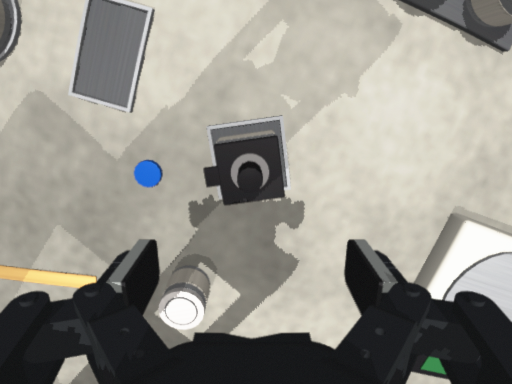

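The square tin stands in its tray. Now the oblong.

```bash
python3 -m crank '[{"claw":-1,"dx":0,"dy":-0.03,"dz":0,"yaw":0},{"claw":-1,"dx":0,"dy":-0.065,"dz":0,"yaw":0},{"claw":-1,"dx":0,"dy":-0.1,"dz":0,"yaw":0},{"claw":-1,"dx":0,"dy":-0.135,"dz":0,"yaw":0},{"claw":-1,"dx":-0.001,"dy":-0.17,"dz":0,"yaw":0},{"claw":-1,"dx":-0.001,"dy":-0.205,"dz":0,"yaw":0},{"claw":-1,"dx":-0.001,"dy":-0.24,"dz":0,"yaw":0},{"claw":-1,"dx":-0.001,"dy":-0.275,"dz":0,"yaw":0},{"claw":-1,"dx":-0.001,"dy":-0.31,"dz":0,"yaw":0},{"claw":-1,"dx":-0.001,"dy":-0.345,"dz":0,"yaw":0},{"claw":-1,"dx":-0.001,"dy":-0.36,"dz":0,"yaw":0},{"claw":-1,"dx":-0.001,"dy":-0.36,"dz":0,"yaw":0}]';  python3 -c "
from h import *
mv(.411,.267,.24)"
```

```text
time_s: 23.6
tool_pos: [0.48, 0.0708, 0.2415]
tool_rot: [2.045, 0.338, -2.028]
force: [0.4, -0.1, -0.1]
gripper_width: 0.997
t 23.6 tcp [0.48   0.0708 0.2415] jaw ang -70.8 down [ 0.009 -0.005 -1.   ] w 0.997 F [ 0.4 -0.1 -0.1] j6 1.39
dx -0.0002 dy -0.2080 dz 0.0006
```

```bash
python3 -m crank '[{"claw":-1,"dx":0,"dy":-0.03,"dz":0,"yaw":0},{"claw":-1,"dx":0,"dy":-0.065,"dz":0,"yaw":0},{"claw":-1,"dx":0,"dy":-0.1,"dz":0,"yaw":0},{"claw":-1,"dx":0,"dy":-0.135,"dz":0,"yaw":0},{"claw":-1,"dx":0,"dy":-0.17,"dz":0,"yaw":0},{"claw":-1,"dx":0,"dy":-0.2,"dz":0,"yaw":0},{"claw":-1,"dx":0,"dy":-0.208,"dz":0,"yaw":0},{"claw":-1,"dx":0,"dy":-0.208,"dz":0,"yaw":0},{"claw":-1,"dx":0,"dy":-0.208,"dz":0,"yaw":0}]';  python3 look.py w17
```

```text
time_s: 24.35
tool_pos: [0.412, 0.2666, 0.2399]
tool_rot: [2.045, 0.338, -2.028]
force: [0.0, -0.1, 0.4]
gripper_width: 1.004
t 24.4 tcp [0.4121 0.2661 0.2398] jaw ang -70.8 down [ 0.009 -0.006 -1.   ] w 1.002 F [-0.5 -0.7 -0.5] j6 1.82
dx 0.0422 dy 0.2799 dz 0.0047 yaw 1.236 (tool x down => -1.236)
```

View pics/w17.png

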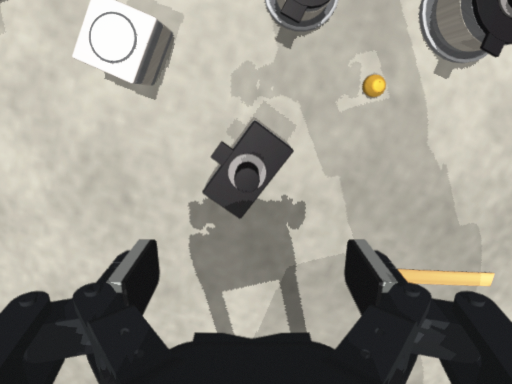

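The oblong tin's lid corners are at (257,120), (294,151), (241,218) and (203,189), with the knob top at about (247,177).

```bash
python3 - <<'E'
from h import *
import pickle
f=pickle.load(open("w17.pkl","rb"))
c=p2w(f,[(257,120),(294,151),(241,218),(203,189)],.068); print(c.mean(0))
for i in range(4):
    e=c[(i+1)%4]-c[i]; print(np.hypot(*e[:2]).round(3),(np.degrees(np.arctan2(e[1],e[0]))%180).round(1),end="; ")
print(p2w(f,[(247,177)],.102))
mv(.4125,.268,.074)
E
```

```text
[0.40905307 0.26817763 0.068     ]
0.048 69.8; 0.089 162.3; 0.05 69.7; 0.089 160.8; [[0.41047843 0.26977391 0.102     ]]
t 24.4 tcp [0.4121 0.2661 0.2398] jaw ang -70.8 down [ 0.009 -0.006 -1.   ] w 1.002 F [-0.5 -0.7 -0.5] j6 1.82
dx 0.1658 dy -0.0031 dz 0.0001
```

```bash
python3 -c "
from h import *
mv(.4105,.269,.074)"
```

```text
t 24.4 tcp [0.4121 0.2661 0.2398] jaw ang -70.8 down [ 0.009 -0.006 -1.   ] w 1.002 F [-0.5 -0.7 -0.5] j6 1.82
dx 0.1658 dy -0.0047 dz 0.0017
```

```bash
python3 -m crank '[{"claw":-1,"dx":0.03,"dy":-0.004,"dz":0.001,"yaw":0},{"claw":-1,"dx":0.06,"dy":-0.005,"dz":0.002,"yaw":0},{"claw":-1,"dx":0.09,"dy":-0.005,"dz":0.002,"yaw":0},{"claw":-1,"dx":0.12,"dy":-0.005,"dz":0.002,"yaw":0},{"claw":-1,"dx":0.145,"dy":-0.005,"dz":0.002,"yaw":0},{"claw":-1,"dx":0.158,"dy":-0.005,"dz":0.002,"yaw":0},{"claw":-1,"dx":0.165,"dy":-0.005,"dz":0.002,"yaw":0},{"claw":-1,"dx":0.166,"dy":-0.005,"dz":0.002,"yaw":0},{"claw":-1,"dx":0.166,"dy":-0.005,"dz":0.002,"yaw":0}]' && python3 look.py w18
```

```text
time_s: 25.15
tool_pos: [0.4108, 0.2685, 0.0741]
tool_rot: [2.046, 0.335, -2.029]
force: [-0.8, 0.3, -0.1]
gripper_width: 0.999
t 25.2 tcp [0.411  0.269  0.0746] jaw ang -70.9 down [ 0.01  -0.005 -1.   ] w 1.003 F [ 0.8 -0.   0.5] j6 1.83
dx -0.1231 dy 0.2843 dz 0.0030 yaw 1.237 (tool x down => -1.237)
```

View pics/w18.png

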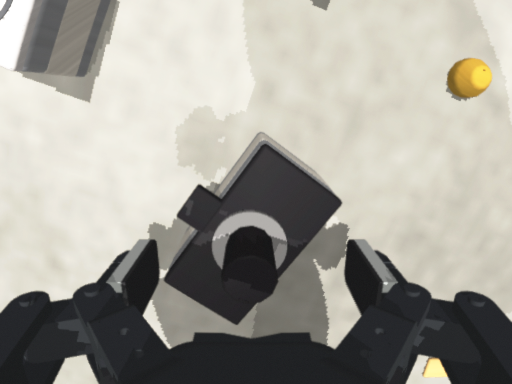

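```bash
python3 -m crank '[{"claw":0.3,"dx":0,"dy":0,"dz":0,"yaw":0},{"claw":0.6,"dx":0,"dy":0,"dz":0,"yaw":0},{"claw":1,"dx":0,"dy":0,"dz":0,"yaw":0},{"claw":1,"dx":0,"dy":0,"dz":0,"yaw":0},{"claw":1,"dx":0,"dy":0,"dz":0,"yaw":0},{"claw":1,"dx":0,"dy":0,"dz":0,"yaw":0},{"claw":1,"dx":0,"dy":0,"dz":0,"yaw":0},{"claw":1,"dx":0,"dy":0,"dz":0,"yaw":0}]' 60 && python3 -m crank '[{"claw":1,"dx":-0.01,"dy":0,"dz":0,"yaw":0},{"claw":1,"dx":-0.03,"dy":0,"dz":0,"yaw":0},{"claw":1,"dx":-0.06,"dy":0,"dz":0,"yaw":0},{"claw":1,"dx":-0.09,"dy":0,"dz":0,"yaw":0},{"claw":1,"dx":-0.12,"dy":0,"dz":0,"yaw":0},{"claw":1,"dx":-0.145,"dy":0,"dz":0,"yaw":0},{"claw":1,"dx":-0.16,"dy":0,"dz":0,"yaw":0},{"claw":1,"dx":-0.16,"dy":0,"dz":0,"yaw":0},{"claw":1,"dx":-0.16,"dy":0,"dz":0,"yaw":0}]' && python3 look.py w19;python3 -c "
from h import *
mv(.535,.095,.234);mv(.66,-.079,.234)"
```

```text
time_s: 25.87
tool_pos: [0.4111, 0.2692, 0.0749]
tool_rot: [2.048, 0.336, -2.028]
force: [-1.4, 0.2, 5.9]
gripper_width: 0.261
time_s: 26.62
tool_pos: [0.4094, 0.27, 0.2352]
tool_rot: [2.049, 0.337, -2.027]
force: [-0.2, -0.1, -3.9]
gripper_width: 0.263
t 26.67 tcp [0.4088 0.2696 0.2341] jaw ang -70.9 down [ 0.01  -0.006 -1.   ] w 0.259 F [-0.3 -1.4 -5.5] j6 1.83
dx 0.0365 dy 0.2843 dz 0.0024 yaw 1.237 (tool x down => -1.237)
t 26.67 tcp [0.4088 0.2696 0.2341] jaw ang -70.9 down [ 0.01  -0.006 -1.   ] w 0.259 F [-0.3 -1.4 -5.5] j6 1.83
dx 0.0023 dy 0.2063 dz -0.0621
t 26.67 tcp [0.4088 0.2696 0.2341] jaw ang -70.9 down [ 0.01  -0.006 -1.   ] w 0.259 F [-0.3 -1.4 -5.5] j6 1.83
dx 0.0045 dy 0.4116 dz -0.1231
```

View pics/w19.png

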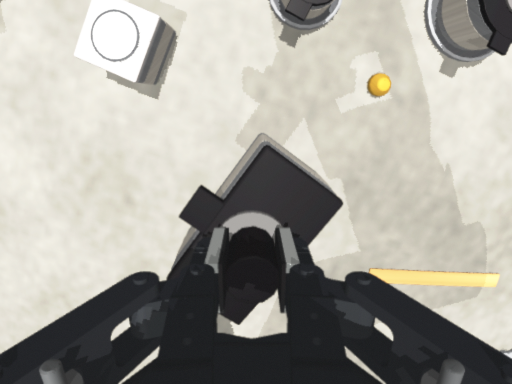

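```bash
python3 -m crank '[{"claw":1,"dx":0,"dy":0.01,"dz":-0.003,"yaw":-0.03},{"claw":1,"dx":0,"dy":0.03,"dz":-0.009,"yaw":-0.08},{"claw":1,"dx":0.001,"dy":0.055,"dz":-0.017,"yaw":-0.14},{"claw":1,"dx":0.001,"dy":0.085,"dz":-0.026,"yaw":-0.2},{"claw":1,"dx":0.001,"dy":0.115,"dz":-0.035,"yaw":-0.26},{"claw":1,"dx":0.002,"dy":0.145,"dz":-0.044,"yaw":-0.32},{"claw":1,"dx":0.002,"dy":0.17,"dz":-0.052,"yaw":-0.35},{"claw":1,"dx":0.002,"dy":0.19,"dz":-0.058,"yaw":-0.368},{"claw":1,"dx":0.002,"dy":0.206,"dz":-0.062,"yaw":-0.368},{"claw":1,"dx":0.002,"dy":0.206,"dz":-0.062,"yaw":-0.368},{"claw":1,"dx":0.002,"dy":0.206,"dz":-0.062,"yaw":-0.368}]' && python3 -c "
from h import *
mv(.66,-.079,.234)"
```

```text
time_s: 27.58
tool_pos: [0.534, 0.0945, 0.2323]
tool_rot: [1.816, 0.654, -1.81]
force: [-0.2, 0.3, -4.3]
gripper_width: 0.265
t 27.58 tcp [0.534  0.0945 0.2323] jaw ang -49.9 down [ 0.006 -0.006 -1.   ] w 0.265 F [-0.2  0.3 -4.3] j6 1.05
dx 0.0001 dy 0.2139 dz 0.0154
```

```bash
python3 -m crank '[{"claw":1,"dx":0,"dy":0.01,"dz":0.001,"yaw":0},{"claw":1,"dx":0,"dy":0.03,"dz":0.002,"yaw":0},{"claw":1,"dx":0,"dy":0.055,"dz":0.004,"yaw":0},{"claw":1,"dx":0,"dy":0.085,"dz":0.006,"yaw":0},{"claw":1,"dx":0,"dy":0.115,"dz":0.008,"yaw":0},{"claw":1,"dx":0,"dy":0.145,"dz":0.01,"yaw":0},{"claw":1,"dx":0,"dy":0.175,"dz":0.013,"yaw":0},{"claw":1,"dx":0,"dy":0.2,"dz":0.015,"yaw":0},{"claw":1,"dx":0,"dy":0.214,"dz":0.015,"yaw":0},{"claw":1,"dx":0,"dy":0.214,"dz":0.015,"yaw":0},{"claw":1,"dx":0,"dy":0.214,"dz":0.015,"yaw":0}]' && python3 look.py w20
```

```text
time_s: 28.5
tool_pos: [0.6599, -0.0785, 0.233]
tool_rot: [1.816, 0.655, -1.812]
force: [-1.8, 0.9, -3.1]
gripper_width: 0.262
t 28.55 tcp [ 0.6595 -0.078   0.2332] jaw ang -49.9 down [ 0.004 -0.005 -1.   ] w 0.257 F [ 0.3  1.1 -4.6] j6 0.76
dx 0.0321 dy -0.1626 dz 0.0717 yaw 0.871 (tool x down => -0.871)
```

View pics/w20.png

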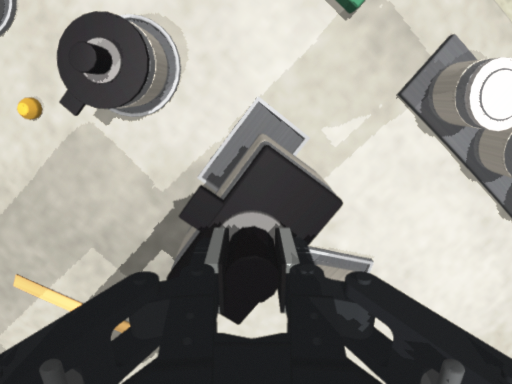

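```bash
python3 - <<'E'
from h import *
import pickle
f=pickle.load(open("w20.pkl","rb"))
print(p2w(f,[(372,262),(312,248)],.009))
c=p2w(f,[(200,179),(260,98),(305,137)],.009); print("tray",c)
for i in range(2):
    e=c[i+1]-c[i]; print(np.hypot(*e[:2]).round(3),(np.degrees(np.arctan2(e[1],e[0]))%180).round(1),end="; ")
c=p2w(f,[(238,323),(165,280),(268,142),(343,202)],.2263); print("lid",c)
for i in range(1,3):
    e=c[i+1]-c[i]; print(np.hypot(*e[:2]).round(3),(np.degrees(np.arctan2(e[1],e[0]))%180).round(1),end="; ")
# predicted corners of tray outer
for a in (1.6,2.5):
  u=np.array([np.cos(np.radians(a)),np.sin(np.radians(a)),0]);v=np.array([-u[1],u[0],0]);C=np.array([.66,-.079,.009])
  print(a,w2p(f,[C+.059*i*u+.038*j*v for i,j in ((-1,1),(1,1),(1,-1),(-1,-1))]).round(0).tolist())
E
python3 sc.py s20 scene 140 160 140 120
```

```text
[[ 0.65584821 -0.28950975  0.009     ]
 [ 0.62033071 -0.21360968  0.009     ]]
tray [[ 0.60123286 -0.04887285  0.009     ]
 [ 0.71806117 -0.04310545  0.009     ]
 [ 0.71826688 -0.11089278  0.009     ]]
0.117 2.8; 0.068 90.2; lid [[ 0.61413691 -0.10632092  0.2263    ]
 [ 0.61054457 -0.05828421  0.2263    ]
 [ 0.70250645 -0.05228433  0.2263    ]
 [ 0.70401077 -0.10055366  0.2263    ]]
0.092 3.7; 0.048 91.8; 1.6 [[195.0, 177.0], [257.0, 96.0], [309.0, 138.0], [246.0, 214.0]]
2.5 [[196.0, 177.0], [256.0, 96.0], [309.0, 137.0], [246.0, 214.0]]
```

View pics/s20.png

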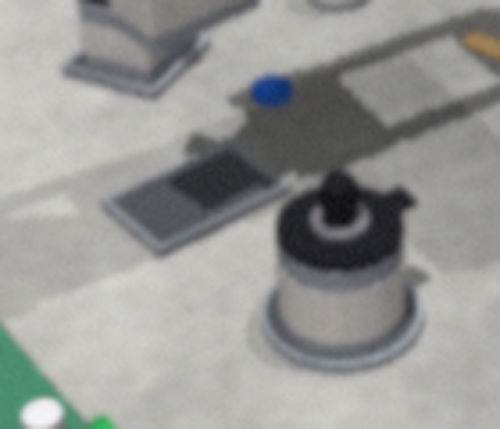

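The strip at (340,260) is the square tray's rim. The oblong is lined up with its tray: centres within 2 mm and angles within about 1°. I'll lower it.

```bash
python3 -m crank '[{"claw":1,"dx":0.02,"dy":0,"dz":-0.001,"yaw":0},{"claw":1,"dx":0.045,"dy":0,"dz":-0.001,"yaw":0},{"claw":1,"dx":0.07,"dy":0,"dz":-0.001,"yaw":0},{"claw":1,"dx":0.095,"dy":0,"dz":-0.001,"yaw":0},{"claw":1,"dx":0.115,"dy":0,"dz":-0.001,"yaw":0},{"claw":1,"dx":0.128,"dy":0,"dz":-0.001,"yaw":0},{"claw":1,"dx":0.128,"dy":0,"dz":-0.001,"yaw":0},{"claw":1,"dx":0.128,"dy":0,"dz":-0.001,"yaw":0}]' && python3 look.py w21; python3 sc.py s21 scene 140 140 140 120; python3 -c "
from h import *
mv(.661,-.079,.078)"
```

```text
time_s: 29.27
tool_pos: [0.6604, -0.077, 0.1055]
tool_rot: [1.814, 0.657, -1.811]
force: [-0.1, -0.3, -3.0]
gripper_width: 0.258
t 29.32 tcp [ 0.6613 -0.0773  0.1065] jaw ang -49.8 down [ 0.006 -0.006 -1.   ] w 0.26 F [ 0.9  0.9 -3.5] j6 0.76
dx -0.0948 dy -0.1624 dz 0.0733 yaw 0.870 (tool x down => -0.870)
t 29.37 tcp [ 0.6618 -0.0775  0.1071] jaw ang -49.8 down [ 0.007 -0.006 -1.   ] w 0.264 F [ 0.8 -0.1 -3.2] j6 0.76
dx 0.0291 dy 0.0004 dz 0.0016
```

View pics/w21.png

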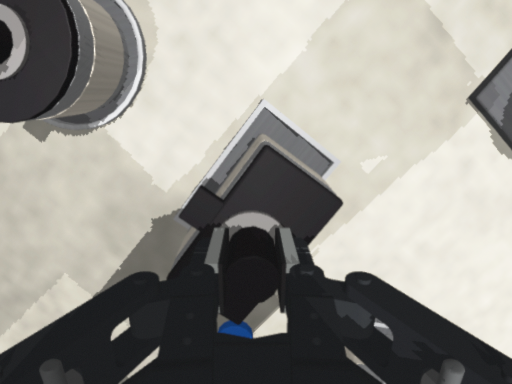

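View pics/s21.png

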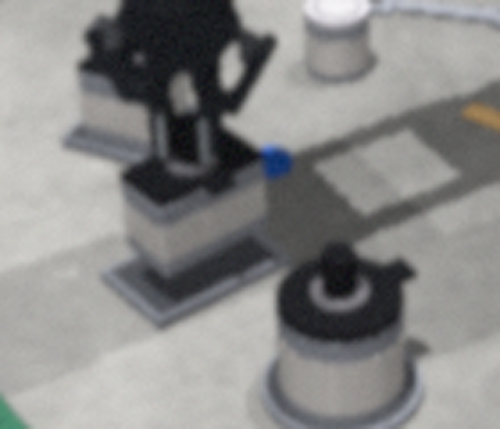

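```bash
python3 -m crank '[{"claw":1,"dx":0.007,"dy":0,"dz":0.001,"yaw":0},{"claw":1,"dx":0.014,"dy":0,"dz":0.001,"yaw":0},{"claw":1,"dx":0.02,"dy":0,"dz":0.001,"yaw":0},{"claw":1,"dx":0.024,"dy":0,"dz":0.001,"yaw":0},{"claw":1,"dx":0.026,"dy":0,"dz":0.001,"yaw":0},{"claw":1,"dx":0.027,"dy":0,"dz":0.001,"yaw":0},{"claw":1,"dx":0.027,"dy":0,"dz":0.001,"yaw":0},{"claw":1,"dx":0.027,"dy":0,"dz":0.001,"yaw":0}]' && python3 -m crank '[{"claw":1,"dx":0.001,"dy":0,"dz":0,"yaw":0},{"claw":1,"dx":0.001,"dy":0,"dz":0,"yaw":0}]'; python3 -m crank '[{"claw":1,"dx":0.001,"dy":0,"dz":0,"yaw":0},{"claw":1,"dx":0.001,"dy":0,"dz":0,"yaw":0}]'
```

```text
time_s: 30.03
tool_pos: [0.6613, -0.0783, 0.0801]
tool_rot: [1.817, 0.655, -1.808]
force: [0.0, -0.4, -4.0]
gripper_width: 0.258
time_s: 30.2
tool_pos: [0.6615, -0.0784, 0.0792]
tool_rot: [1.817, 0.655, -1.808]
force: [-0.1, 0.3, -2.7]
gripper_width: 0.26
time_s: 30.37
tool_pos: [0.6615, -0.0784, 0.0782]
tool_rot: [1.817, 0.655, -1.808]
force: [-0.7, 0.5, -3.7]
gripper_width: 0.257
```

```bash
python3 -m crank '[{"claw":1,"dx":0.0008,"dy":0,"dz":0,"yaw":0},{"claw":1,"dx":0.0008,"dy":0,"dz":0,"yaw":0}]';python3 -m crank '[{"claw":1,"dx":0.0008,"dy":0,"dz":0,"yaw":0},{"claw":1,"dx":0.0008,"dy":0,"dz":0,"yaw":0}]'
```

```text
time_s: 30.53
tool_pos: [0.6615, -0.0784, 0.0781]
tool_rot: [1.817, 0.655, -1.808]
force: [-3.6, -0.1, 5.0]
gripper_width: 0.263
time_s: 30.7
tool_pos: [0.6614, -0.0785, 0.0781]
tool_rot: [1.817, 0.655, -1.808]
force: [-3.6, 0.3, 5.4]
gripper_width: 0.26
```

Contact. I'll release, rise, back away and check everything.

```bash
python3 -m crank '[{"claw":0.3,"dx":0,"dy":0,"dz":0,"yaw":0},{"claw":0,"dx":0,"dy":0,"dz":0,"yaw":0},{"claw":-0.5,"dx":0,"dy":0,"dz":0,"yaw":0},{"claw":-1,"dx":0,"dy":0,"dz":0,"yaw":0},{"claw":-1,"dx":0,"dy":0,"dz":0,"yaw":0},{"claw":-1,"dx":0,"dy":0,"dz":0,"yaw":0}]' && python3 -m crank '[{"claw":-1,"dx":-0.01,"dy":0,"dz":0,"yaw":0},{"claw":-1,"dx":-0.04,"dy":0,"dz":0,"yaw":0},{"claw":-1,"dx":-0.08,"dy":0,"dz":0,"yaw":0},{"claw":-1,"dx":-0.12,"dy":0,"dz":0,"yaw":0},{"claw":-1,"dx":-0.16,"dy":0,"dz":0,"yaw":0},{"claw":-1,"dx":-0.18,"dy":0,"dz":0.03,"yaw":0},{"claw":-1,"dx":-0.18,"dy":0,"dz":0.06,"yaw":0},{"claw":-1,"dx":-0.18,"dy":0,"dz":0.09,"yaw":0},{"claw":-1,"dx":-0.18,"dy":0,"dz":0.1,"yaw":0},{"claw":-1,"dx":-0.18,"dy":0,"dz":0.1,"yaw":0},{"claw":-1,"dx":-0.18,"dy":0,"dz":0.1,"yaw":0}]' && python3 look.py w22; python3 sc.py s22 scene 110 90 320 230;python3 sc.py d22 side 110 100 270 240
```

```text
time_s: 31.2
tool_pos: [0.6615, -0.0785, 0.0781]
tool_rot: [1.817, 0.655, -1.807]
force: [-0.3, -0.0, -0.1]
gripper_width: 1.005
time_s: 32.12
tool_pos: [0.584, -0.1421, 0.2585]
tool_rot: [1.819, 0.654, -1.807]
force: [0.5, 0.3, -0.4]
gripper_width: 0.999
t 32.17 tcp [ 0.5845 -0.1417  0.2583] jaw ang -49.9 down [ 0.008 -0.006 -1.   ] w 1.001 F [ 0.3 -0.9 -0.1] j6 0.63
dx 0.0568 dy -0.1633 dz -0.0266 yaw 0.870 (tool x down => -0.870)
```

View pics/w22.png

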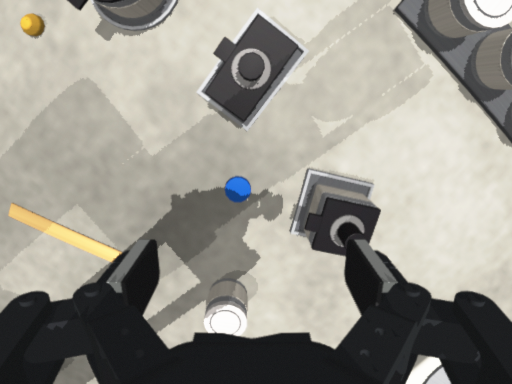

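View pics/s22.png

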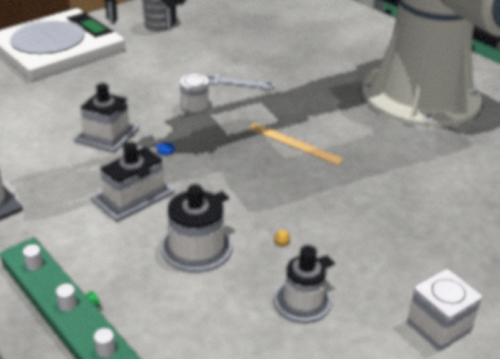

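View pics/d22.png

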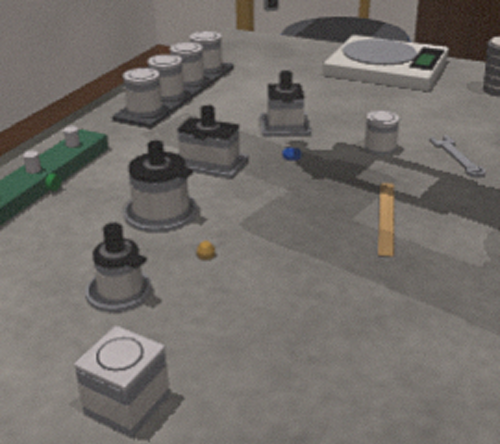

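All four tins stand in their trays. In each case the contact height was 3 mm above the grip height, which matches the tray floor. The two plain tins haven't moved and the gripper is clear, so I'll hand in.

```bash
python3 -c "
from station import arm
print(arm.close_job()); print(arm.get_state()['time_s'])"
```

```text
the job is handed in; nothing more can be done
None
the job is handed in; nothing more can be done
```

All four black-lidded tins are in their own trays, placed in the order big round, small round, square, oblong. Each was gripped by its knob, lowered slowly until it touched the tray floor, and released. I handed the job in at about 32 s, well under the 104 s limit.

- **Flat on the floor:** every tin touched down about 3 mm above its grip height, which matches the tray floor rather than the rim.
- **Inside the rims:** the last scene, side and wrist pictures show all four tins upright within their rims. The two plain-lidded tins stand where they were, and the gripper is clear.
- **Forces:** the highest readings I saw were about 7 N.
- **Mismatches:** one early move was refused because its rows left out the yaw value; nothing moved. The tool drifted up to about 0.75° off vertical while carrying. Position estimates disagreed by up to about 8 mm (big tin) and 6 mm (small tray) between views. I went by the closer wrist view for the final positioning.

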